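Clear the feeder chute and set its dial

TASK

Take the scraper block out of its holder and with it push all four porcelain lumps out of the open end of the feeder's chute into the catch bin, without touching the lumps with the fingers. Then stand the scraper upright on the white tile, and only after that turn the control unit's dial until its pointer is in line with the steel set marker on the scale. Leave the marker where it is and do not push the glassware and other things on the bench about.

Things in the scene. Friction and masses are not known exactly. Their poses are not given: they have to be found in the camera images.
- feeder: Fixed feeder: grey base, level steel chute 240 mm long, 70 mm wide inside; floor 70 mm, tops of its 4 mm side walls 145 mm above the bench. Origin on the bench under the chute's middle, x along the chute to the open end (+120 mm), z up. Lumps lie at x -35 to +115 mm. Fingers fit inside before and behind the scraper, not beside its ends.
- chute_back (a point): The back end of the chute, outside of its closed wall (4 mm thick), on the middle line at floor height.
- chute_end (a point): The open end of the chute, on the middle line at the edge of its floor.
- catch_bin: White open catch bin, 160 mm (x) by 130 mm (y) by 50 mm high, walls 4 mm, fixed below the open end of the chute: it reaches from 43 mm before the chute's end to 117 mm past it. Origin at the centre of its underside, axes as the feeder.
- dial (a joint): Angle of the dial in rad, 0 to 4.5, with the same zero as the marker's joint; grows clockwise seen from above. It stays where it is left (friction 0.05 N m) and starts at 0.3 to 0.9.
- dial_grip (a point): On the dial's vertical axis at grip height, 102 mm above the bench. Black knob: round skirt 62 mm across, 8 mm thick, with an upright bar across it 50 mm long, 16 mm thick; the bar's top is 7 mm above this point, its foot (skirt top) 23 mm below. x along the bar (the pointed end with a white line is at -x), y across it, z up.
- dial_pointer (a point): Point 34 mm from the dial's axis in the direction its pointed end points to.
- marker (a joint): Angle of the steel set marker on the scale, rad, the same zero and sense as the dial's joint; 1.8 to 2.9. The dial is set when the dial's joint equals this.
- marker_tip (a point): Inner tip of the steel set marker, 34 mm from the dial's axis: a dark steel tab 12 mm wide, 8 mm high, reaching out to 58 mm from the axis and lying on the control unit's top beside the dial, outside its skirt, pointing at the axis. The dial pointer must meet it. Stiff (0.5 N m): not to be moved.
- control: White control unit, a box 130 by 130 by 65 mm, fixed to the bench; the dial stands in the middle of its top, with eleven black scale strokes round it. Origin at the centre of its underside.
- scraper: Grey plastic scraper block with a black rubber foot, loose, about 0.16 kg, 28 mm thick (x), 60 mm long (y), 80 mm tall (z). Origin at the centre of its underside, z up. It starts upright in the holder.
- holder: Dark steel holder fixed to the bench: foot plate 78 x 90 mm, 6 mm thick, on which the scraper stands between two cheeks, 36 mm wide (y), 75 mm high, which cover its broad faces with 2 mm clearance, and 10 mm high ledges along its whole length. So it can be taken there only by its ends (60 mm, along y) and lifted straight up 80 mm. Origin under the centre, axes as the scraper's.
- tile: White ceramic tile, 120 by 120 mm, 10 mm thick, fixed to the bench, free of things: room to set the scraper down. Origin at the centre of its underside.
- lump0: Loose white porcelain lump, about 22 by 18 by 14 mm, 15 g, lying on the chute floor. Origin at its underside.
- lump1: Loose white porcelain lump, about 22 by 18 by 14 mm, 15 g, lying on the chute floor. Origin at its underside.
- lump2: Loose white porcelain lump, about 22 by 18 by 14 mm, 15 g, lying on the chute floor. Origin at its underside.
- lump3: Loose white porcelain lump, about 22 by 18 by 14 mm, 15 g, lying on the chute floor. Origin at its underside.
- beaker: Glass beaker, diameter 58 mm, 70 mm high, a bystander between the things at the front. Origin at the centre of its underside.
- flask: Small glass conical flask, diameter 60 mm, 83 mm high, a bystander between the things at the front. Origin at the centre of its underside.
- amber_jar: Amber jar, diameter 54 mm, 85 mm high, bystander. Origin under its centre.
- amber_bottle: Amber bottle, diameter 72 mm, 170 mm high, bystander. Origin under its centre.
- mortar: White porcelain mortar bowl, diameter 100 mm, 60 mm high, bystander. Origin under its centre.
Things that resemble listed ones, but are neither listed nor needed, are in the scene too. Leave any green look-alike of the control alone. There is more than one size of the scraper; the job needs the smaller.

How it is judged:
By the outcome, as a careful person would: the job done as asked, in the order asked, and still so for the second after the job is handed in, with the robot touching nothing.
It also fails if it takes over 72 s, if anything falls off the work surface, if the arm or the gripper's body presses on something with over 40 N, if the wrist force passes 120 N, or if a joint passes its speed limit or range.

ROBOT

A 6-joint arm with a two-finger parallel gripper is mounted at the origin on the work surface. World frame = base frame: x ahead of the robot, y to its left, z up, the work surface at z = 0. Lengths are in mm, angles in degrees, forces in N, time in s.
With the tool pointing down it reaches from about 350 to 850 mm from the base axis. Payload 8.1 kg.
Tool frame: the origin (TCP) lies midway between the tips of the shut fingers; the grasp point (between the pads) lies 19 mm behind it; z points along the fingers, y is the line along which they close (so a half turn about z gives the same grasp; the last joint's range is limited). The gripper opens to 85 mm and grips with 20 to 120 N. Pads are 22 mm wide; open, the fingers measure 114 mm over their backs; the gripper's body (76 mm by 85 mm) begins 54 mm behind the grasp point. The pads swing forward as they close: fully open they stand 13 mm farther back than shut.
Start: joints at [68.331, 7.471, 85.268, -0, 87.261, -4.893], TCP at [173.159, 574.475, 231.292] pointing down, gripper open.
Joint ranges: [-169.43, 169.43], [-51.17, 129.36], [1.28, 143.12], [-76.62, 256.62], [0, 156.53], [-152.29, 152.29]. Speed limits (degrees/s): [136.94, 136.94, 159.86, 180, 180, 180].

INTERFACE

Orientations are given as [roll, pitch, yaw] about the fixed x, y, z axes, in that order (R = Rz(yaw) Ry(pitch) Rx(roll)).
In Python, from bench import sense, snapshot, camera_params, hand_in, masks_of, pinpoint gives the robot as it stands.
- The arm moves only by the tool step_arm, never from a script. Its argument "targets" is a list of rows, each an object with "angular": the turn, a rotation vector about the tool's x, y, z scaled (see below), a list of three; "dp": the shift along the tool's x, y, z scaled (see below), a list of three; "fingers": the closure, from 0 (fully open) to 1 (shut). A call has exactly 8 rows; each row is the pose to reach, as a shift and turn from the pose commanded when the call began, along the tool's axes at that moment, turning the shorter way round; what a row does not reach only later rows make up. The controller multiplies each number of a shift by 0.2 m and each number of a turn by 180 degrees. A row lasts 1/8 s, in which the tool goes at most 62.5 mm and 10.7 degrees, less where a joint would pass 70% of its speed; a pose out of reach is approached as far as the arm can. A call with a number of a shift or a turn outside -1 to 1 is refused whole. A call with a gripper value outside its range is refused whole. The fingers move at their own pace and stop on an object; "newtons" is the grip in N (left out, the last holds). Time passes only in rows, so rows that repeat a pose let the fingers close, or fill a call up. It gives the time, the measured TCP pose, the force, the opening and the grip force at its end, in the units of the state.
- sense(): the state, without advancing time (a new reading comes with each control period).
- snapshot(name): name is "side" or "top" or "wrist"; returns the picture (400x640x3 uint8, blue, green, red); there is no depth.
- camera_params(name): a dict with "vfov" (degrees; the focal length in pixels is half the picture's height over the tangent of half this angle, whatever the lens; pixels are square), "cx", "cy" (the principal point, pixels), "R" (3x3) and "t" (3): a world point X has camera coordinates R X + t. Camera axes: x right, y down, z forward; pixel columns grow to the right and rows downward; lengths in mm; the calibration is good to about 2 mm. The wrist camera is an equidistant fisheye: a pixel r from the principal point sees the ray r / f radians off the axis. A picture is of the moment at which its call begins: read the wrist's pose just before it. camera_params takes no time and is no camera call; for the wrist camera it gives the pose at the moment of the call.
- hand_in(): hands the job in; it is judged then, once.
Trained networks look in the newest picture that a camera, given by its name, has taken for a name from the list of things; names that differ only in an ending like _2 or _b are one class to them, and where a whole thing is asked for, a point or a joint stands for the part that bears it (a point fixed in the world has none). Each returns a list of dicts, best first, with "conf" (0 to 1); they miss things now and then, are a little off and sometimes report something else, mostly with a low value. They report only what shows in the picture. A call takes as long as a camera call. They do not tell look-alikes from the thing itself.
- masks_of(camera, label): "pixels" (400x640 bool, what is visible of it) and "at" ([column, row] in pixels, amid what is visible of it).
- pinpoint(camera, label): "at" ([column, row] in pixels: a listed point, or the origin of a listed thing).
The state is a dict: "time": time; "joint_pos": joint angles; "qd": joint speeds; "joint_efforts": joint torques, N m; "tool_pos": TCP position; "tcp_rot": TCP orientation; "ft_force": force on the tool from outside, world axes, zero at the start; "wrist_torque": the same for the moment, N m; "finger_gap": finger opening in mm; "grip_force": force on a finger pad.
Only numpy, scipy, OpenCV 4.12 (cv2) and the standard library are available. Lean on these libraries where they do the work, as an engineer would, in place of code of your own. Each camera call takes 0.05 s, during which the arm holds its last target. There are 200 camera calls.

## Working session

There is one attempt and no reset: what is moved stays moved. The work goes in short steps, Python scripts to look and compute and a tool call to move; the robot and the scene stay as the last step left them, time stands still between calls to the robot, and variables do not carry over. Pictures are saved under pics/ and viewed, at most 13 in all, crops included, and the job is handed in when it is done.

Besides the shell and the picture viewer there is one more tool, called after ">>>" as name([rows], argument=value, ...), one row to a line, values as JSON. step_arm: Moves the arm, as the interface text tells. Its arguments: {"type":"object","properties":{"targets":{"type":"array","items":{"type":"object","properties":{"angular":{"type":"array","items":{"type":"number","minimum":-1,"maximum":1}},"dp":{"type":"array","items":{"type":"number","minimum":-1,"maximum":1}},"fingers":{"type":"number"}}}},"newtons":{"type":"number"}},"required":["targets"]}

```bash
ls; mkdir -p pics; cat > h.py <<'E'
import numpy as np, cv2
from bench import *
def ray(cam,px,P=None):
    P=P or camera_params(cam);R=np.array(P["R"]);t=np.array(P["t"])
    f=200/np.tan(np.radians(P["vfov"]/2));d=np.array([px[0]-P["cx"],px[1]-P["cy"]],float)
    if cam=="wrist":
        r=np.hypot(*d);th=r/f;v=np.array([*(d/max(r,1e-9)*np.sin(th)),np.cos(th)])
    else: v=np.array([d[0]/f,d[1]/f,1.])
    return -R.T@t, R.T@v
def onz(cam,px,z,P=None):
    c,v=ray(cam,px,P); return c+v*(z-c[2])/v[2]
def proj(cam,X,P=None):
    P=P or camera_params(cam);c=np.array(P["R"])@np.array(X,float)+np.array(P["t"])
    f=200/np.tan(np.radians(P["vfov"]/2))
    if cam=="wrist":
        r=np.hypot(c[0],c[1]);th=np.arctan2(r,c[2]);k=f*th/max(r,1e-9)
    else:k=f/c[2]
    return np.array([P["cx"]+c[0]*k,P["cy"]+c[1]*k])
def tri(obs):
    A=np.zeros((3,3));b=np.zeros(3)
    for c,v in obs:
        v=v/np.linalg.norm(v);M=np.eye(3)-np.outer(v,v);A+=M;b+=M@c
    return np.linalg.solve(A,b)
E
python3 - <<'E'
from h import *
for n in ("side","top","wrist"):
    cv2.imwrite(f"pics/{n}0.png",snapshot(n))
    P=camera_params(n);print(n,P["vfov"],(-np.array(P["R"]).T@np.array(P["t"])).round(0))
Z=dict(chute_back=70,chute_end=70,dial_grip=102,dial_pointer=90,marker_tip=69,control=0,scraper=6,holder=0,tile=0,feeder=0,catch_bin=0,lump0=70,beaker=0,flask=0,amber_jar=0,amber_bottle=0,mortar=0)
for l,z in Z.items():
    for n in("side","top"):
        print(l,n,[(round(d["conf"],2),np.round(d["at"],1).tolist(),onz(n,d["at"],z).round(0)[:2].tolist()) for d in pinpoint(n,l) if d["conf"]>.2])
print(sense())
E
```

```text
pics
side 49.85327261542966 [   67. -1007.   866.]
top 47.60287207204978 [ 304.   20. 1355.]
wrist 65.70646984690485 [ 96. 598. 373.]
chute_back side [(0.71, [347.2, 184.8], [662.0, 112.0]), (0.63, [274.6, 188.1], [426.0, 199.0])]
chute_back top [(0.93, [291.8, 150.9], [663.0, 124.0]), (0.23, [376.2, 139.7], [696.0, -124.0])]
chute_end side [(0.91, [394.3, 220.0], [700.0, -131.0]), (0.43, [277.0, 169.7], [476.0, 314.0])]
chute_end top [(0.7, [375.3, 138.6], [700.0, -121.0]), (0.24, [219.2, 214.1], [476.0, 329.0])]
dial_grip side [(0.68, [241.8, 144.1], [401.0, 507.0]), (0.49, [273.7, 166.7], [456.0, 286.0])]
dial_grip top [(0.84, [224.2, 219.6], [456.0, 307.0]), (0.78, [153.4, 239.6], [400.0, 501.0]), (0.26, [242.2, 171.1], [595.0, 261.0])]
dial_pointer side [(0.77, [262.0, 168.6], [419.0, 311.0])]
dial_pointer top [(0.86, [221.8, 234.0], [417.0, 315.0]), (0.76, [148.3, 255.6], [357.0, 517.0]), (0.27, [374.5, 139.3], [691.0, -117.0])]
marker_tip side [(0.51, [234.8, 152.3], [371.0, 515.0]), (0.41, [278.4, 166.9], [488.0, 333.0])]
marker_tip top [(0.73, [337.7, 223.2], [450.0, -10.0])
[... 2122 characters left out ...]
-120.0])]
{'time': 1.85, 'joint_pos': array([ 6.83288584e+01,  7.47084767e+00,  8.52672450e+01,  5.03261338e-04,
        8.72629333e+01, -4.89185339e+00]), 'qd': array([ 0.0549045 ,  0.06449857, -0.04523313, -0.05994526,  0.03057566,
        0.09029283]), 'joint_efforts': array([ 6.39933369e-04, -5.69308233e+01, -5.00846851e+01, -2.45519832e-04,
        1.32510195e-03, -3.08836263e-07]), 'tool_pos': array([173.17443565, 574.46427817, 231.30087064]), 'tcp_rot': array([-1.79999021e+02, -5.88344216e-04,  1.63220688e+02]), 'ft_force': array([-0.76354659,  0.03159492,  0.13145518]), 'wrist_torque': array([-0.0146028 , -0.02694383, -0.00772736]), 'grip_force': 0.0, 'finger_gap': 85.23002415837986}
```

```bash
python3 - <<'E'
import cv2
t=cv2.imread("pics/top0.png");s=cv2.imread("pics/side0.png")
cv2.imwrite("pics/t1.png",cv2.resize(t[110:300,110:510],(800,380),interpolation=cv2.INTER_CUBIC))
cv2.imwrite("pics/s1.png",cv2.resize(s[120:340,200:480],(764,600),interpolation=cv2.INTER_CUBIC))
E
```

```text
(no output)
```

View pics/t1.png

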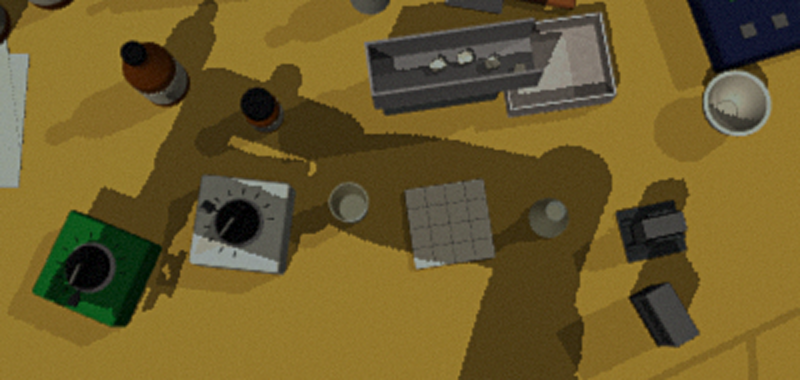

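View pics/s1.png

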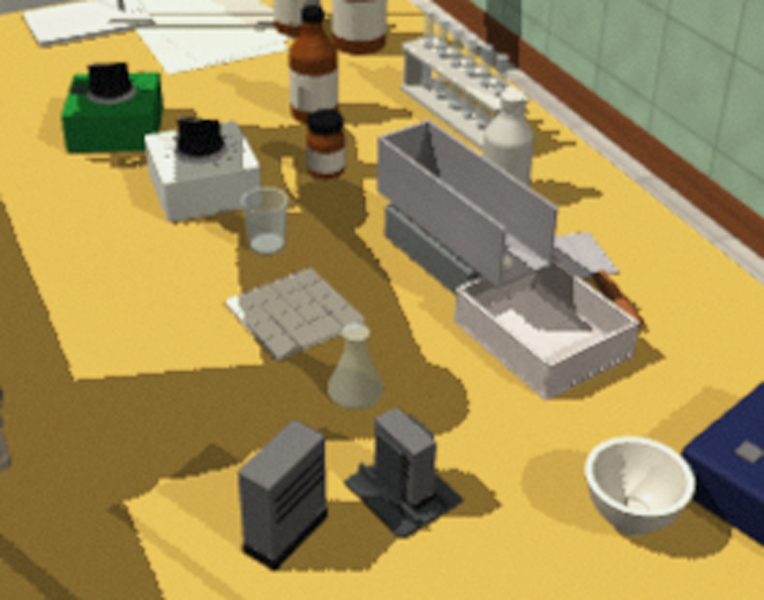

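The candidates, with pixels in the full top picture:
- **Scraper:** the small one is in the holder at (440,224). A larger free-standing one is at (441,267). I choose the one in the holder.
- **Control:** the white unit is at (229,221), and the green look-alike is at (155,244). I choose the white one.
- **Other things:** the tile is at (334,221), the chute runs from (292,151) to (375,139), and the bin is at (392,142). The beaker is at (284,212) and the flask at (384,218).

I'm moving over to the holder for a close wrist check.

>>> step_arm([
  {"dp": [-1, -0.9, 0], "angular": [0, 0, -0.0932], "fingers": 0},
  {"dp": [-1, -0.9, 0], "angular": [0, 0, -0.0932], "fingers": 0},
  {"dp": [-1, -0.9, 0], "angular": [0, 0, -0.0932], "fingers": 0},
  {"dp": [-1, -0.9, 0], "angular": [0, 0, -0.0932], "fingers": 0},
  {"dp": [-1, -0.9, 0], "angular": [0, 0, -0.0932], "fingers": 0},
  {"dp": [-1, -0.9, 0], "angular": [0, 0, -0.0932], "fingers": 0},
  {"dp": [-1, -0.9, 0], "angular": [0, 0, -0.0932], "fingers": 0},
  {"dp": [-1, -0.9, 0], "angular": [0, 0, -0.0932], "fingers": 0},
])

```text
time: 2.85
tool_pos: [312.1, 345.2, 231.2]
tcp_rot: [180.0, -0.0, -179.9]
ft_force: [-0.8, 0.3, -0.3]
finger_gap: 85.4
grip_force: 0.0
```

>>> step_arm([
  {"dp": [-0.6, -1, 0]},
  {"dp": [-0.6, -1, 0]},
  {"dp": [-0.6, -1, 0]},
  {"dp": [-0.6, -1, 0]},
  {"dp": [-0.6, -1, 0]},
  {"dp": [-0.6, -1, 0]},
  {"dp": [-0.6, -1, 0]},
  {"dp": [-0.6, -1, 0]},
])

```text
validation failed for argument at $.ta...
```

>>> step_arm([
  {"dp": [0, -1, 0]},
  {"dp": [0, -1, 0]},
  {"dp": [0, -1, 0]},
  {"dp": [0, -1, 0]},
  {"dp": [0, -1, 0]},
  {"dp": [0, -1, 0]},
  {"dp": [0, -1, 0]},
  {"dp": [0, -1, 0]},
])

```text
validation failed for argument at $.ta...
```

>>> step_arm([
  {"dp": [0, -1, 0]},
  {"dp": [0, -1, 0]},
  {"dp": [0, -1, 0]},
  {"dp": [0, -1, 0]},
  {"dp": [0, -1, 0]},
  {"dp": [0, -1, 0]},
  {"dp": [0, -1, 0]},
  {"dp": [0, -1, 0]},
])

```text
validation failed for argument at $.ta...
```

```bash
python3 - <<'E'
from h import *
P=camera_params("wrist");im=snapshot("wrist");cv2.imwrite("pics/w1.png",im)
print(sense()["tool_pos"],sense()["tcp_rot"],np.round(P["R"],3).tolist(),-np.array(P["R"]).T@P["t"])
for l,z in dict(scraper=6,holder=0,tile=0,flask=0).items():
    print(l,[(round(d["conf"],2),np.round(d["at"],1).tolist(),onz("wrist",d["at"],z,P).round(1)[:2].tolist()) for d in pinpoint("wrist",l) if d["conf"]>.2])
for d in masks_of("wrist","scraper"):
    c=cv2.findContours(d["pixels"].astype(np.uint8),0,2)[0];c=max(c,key=cv2.contourArea)
    print(d["conf"],d["at"],cv2.minAreaRect(c))
E
```

```text
[312.11723828 345.19015059 231.21147883] [-1.79998272e+02 -1.64245460e-02 -1.79911022e+02] [[-0.001, 1.0, -0.001], [0.948, 0.001, 0.318], [0.318, -0.001, -0.948]] [231.3769311  345.28879909 373.86117497]
scraper [(0.62, [4.5, 185.8], [326.5, -279.1]), (0.55, [15.9, 244.6], [455.2, -299.5])]
holder [(0.63, [14.9, 241.6], [451.7, -310.1]), (0.61, [90.1, 370.3], [807.2, -233.6])]
tile [(0.59, [112.3, 260.7], [464.5, -4.5])]
flask [(0.64, [59.1, 259.3], [476.8, -154.5])]
0.75 [12.7, 245.0] ((7.384613513946533, 247.076904296875), (14.976905822753906, 26.625612258911133), 56.3099365234375)
0.56 [6.0, 195.1] ((5.5, 192.0), (11.0, 34.0), 0.0)
```

View pics/w1.png

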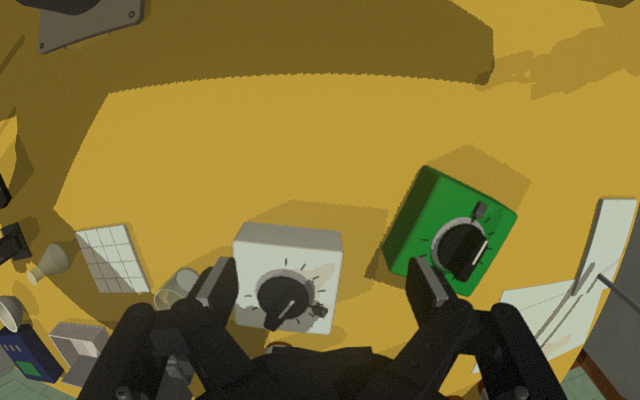

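The wrist picture shows the white control at (287,290), with its knob at (285,297) and the steel marker at (319,311). The green look-alike is at (450,235). The moves after the first were refused because fields were missing. While I'm here I'll measure the dial, then go on.

```bash
python3 - <<'E'
from h import *
P=camera_params("wrist")
import json;json.dump({k:np.array(v).tolist() for k,v in P.items()},open("w1.json","w"))
im=cv2.imread("pics/w1.png")
for l,z in dict(dial_grip=102,dial_pointer=80,marker_tip=69,control=0).items():
    print(l,[(round(d["conf"],2),np.round(d["at"],1).tolist(),onz("wrist",d["at"],z,P).round(1)[:2].tolist()) for d in pinpoint("wrist",l) if d["conf"]>.2])
cv2.imwrite("pics/w1c.png",cv2.resize(im[215:345,215:355],None,fx=4,fy=4,interpolation=cv2.INTER_CUBIC))
E
```

```text
dial_grip [(0.68, [475.7, 258.3], [390.7, 514.1]), (0.59, [280.2, 313.7], [457.8, 298.0])]
dial_pointer [(0.93, [297.4, 281.0], [427.0, 317.2]), (0.64, [476.4, 224.8], [360.0, 519.2]), (0.3, [17.1, 303.7], [551.0, -268.1]), (0.27, [277.9, 312.7], [474.6, 291.5])]
marker_tip [(0.77, [308.0, 305.6], [471.0, 327.8]), (0.65, [298.0, 283.1], [437.3, 316.7]), (0.57, [471.0, 218.8], [357.0, 516.8])]
control [(0.93, [441.5, 225.0], [393.8, 510.2]), (0.78, [292.3, 268.0], [458.2, 303.2])]
```

>>> step_arm([
  {"dp": [-0.6, -1, 0], "angular": [0, 0, 0], "fingers": 0},
  {"dp": [-0.6, -1, 0], "angular": [0, 0, 0], "fingers": 0},
  {"dp": [-0.6, -1, 0], "angular": [0, 0, 0], "fingers": 0},
  {"dp": [-0.6, -1, 0], "angular": [0, 0, 0], "fingers": 0},
  {"dp": [-0.6, -1, 0], "angular": [0, 0, 0], "fingers": 0},
  {"dp": [-0.6, -1, 0], "angular": [0, 0, 0], "fingers": 0},
  {"dp": [-0.6, -1, 0], "angular": [0, 0, 0], "fingers": 0},
  {"dp": [-0.6, -1, 0], "angular": [0, 0, 0], "fingers": 0},
])

```text
time: 4.35
tool_pos: [432.3, 145.4, 231.3]
tcp_rot: [180.0, 0.0, -179.9]
ft_force: [0.2, 0.6, -0.1]
finger_gap: 85.5
grip_force: 0.0
```

>>> step_arm([
  {"dp": [0, -1, 0], "angular": [0, 0, 0], "fingers": 0},
  {"dp": [0, -1, 0], "angular": [0, 0, 0], "fingers": 0},
  {"dp": [0, -1, 0], "angular": [0, 0, 0], "fingers": 0},
  {"dp": [0, -1, 0], "angular": [0, 0, 0], "fingers": 0},
  {"dp": [0, -1, 0], "angular": [0, 0, 0], "fingers": 0},
  {"dp": [0, -1, 0], "angular": [0, 0, 0], "fingers": 0},
  {"dp": [0, -1, 0], "angular": [0, 0, 0], "fingers": 0},
  {"dp": [0, -1, 0], "angular": [0, 0, 0], "fingers": 0},
])

```text
time: 5.35
tool_pos: [432.8, -54.6, 231.3]
tcp_rot: [180.0, 0.0, -179.9]
ft_force: [-0.9, 0.3, -0.0]
finger_gap: 85.5
grip_force: 0.0
```

>>> step_arm([
  {"dp": [0, -1, 0], "angular": [0, 0, 0], "fingers": 0},
  {"dp": [0, -1, 0], "angular": [0, 0, 0], "fingers": 0},
  {"dp": [0, -1, 0], "angular": [0, 0, 0], "fingers": 0},
  {"dp": [0, -1, 0], "angular": [0, 0, 0], "fingers": 0},
  {"dp": [0, -1, 0], "angular": [0, 0, 0], "fingers": 0},
  {"dp": [0, -1, 0], "angular": [0, 0, 0], "fingers": 0},
  {"dp": [0, -1, 0], "angular": [0, 0, 0], "fingers": 0},
  {"dp": [0, -1, 0], "angular": [0, 0, 0], "fingers": 0},
])

```text
time: 6.35
tool_pos: [433.0, -254.7, 231.5]
tcp_rot: [-180.0, 0.0, -179.9]
ft_force: [-0.0, 0.2, -0.5]
finger_gap: 85.6
grip_force: 0.0
```

```bash
python3 - <<'E'
from h import *
P=camera_params("wrist");im=snapshot("wrist");cv2.imwrite("pics/w2.png",im)
print(sense()["tool_pos"],sense()["tcp_rot"])
for l,z in dict(scraper=6,holder=0,tile=0,flask=0,chute_back=70,chute_end=70).items():
    print(l,[(round(d["conf"],2),np.round(d["at"],1).tolist(),onz("wrist",d["at"],z,P).round(1)[:2].tolist()) for d in pinpoint("wrist",l) if d["conf"]>.2])
for d in masks_of("wrist","scraper"):
    c=cv2.findContours(d["pixels"].astype(np.uint8),0,2)[0];c=max(c,key=cv2.contourArea)
    print(d["conf"],d["at"],cv2.minAreaRect(c), len(c))
cv2.imwrite("pics/two.png",np.vstack([cv2.resize(cv2.imread("pics/w1c.png"),(215,200)).repeat(1,0)]) )
big=np.zeros((600,800,3),np.uint8);big[:400,:640]=im
cc=cv2.imread("pics/w1c.png");cc=cv2.resize(cc,None,fx=.46,fy=.46);big[600-cc.shape[0]:,800-cc.shape[1]:]=cc
cv2.imwrite("pics/w2b.png",big)
E
```

```text
[ 432.9507808  -254.8804945   231.48096816] [-1.79989559e+02  1.89536259e-02 -1.79930955e+02]
scraper [(0.75, [281.5, 178.9], [448.7, -304.5])]
holder [(0.95, [282.6, 178.7], [450.1, -303.9])]
tile [(0.63, [502.5, 188.7], [460.9, 2.3])]
flask [(0.58, [399.9, 194.8], [470.9, -153.6])]
chute_back [(0.7, [547.2, 319.7], [660.8, 114.4])]
chute_end [(0.69, [412.9, 358.2], [698.1, -121.4])]
0.77 [267.5, 70.7] ((267.0216369628906, 72.07027435302734), (93.22346496582031, 49.21514129638672), 58.861026763916016) 157
0.71 [624.0, 193.1] ((619.5, 191.5), (83.0, 39.0), 90.0) 63
0.57 [279.7, 197.7] ((275.0882873535156, 192.8529510498047), (42.44373321533203, 67.18236541748047), 75.96376037597656) 84
```

View pics/w2b.png

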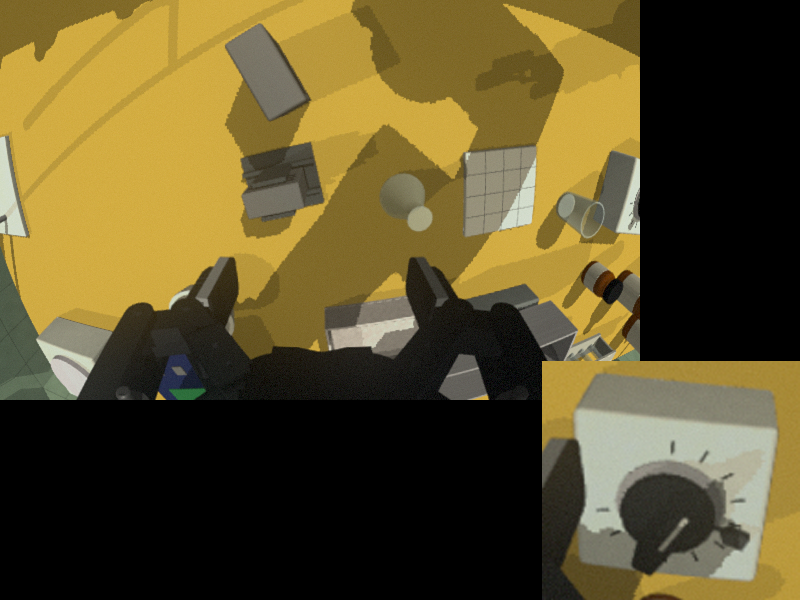

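The picture shows the small scraper in its holder at (275,195), the large look-alike free at (267,72), the flask at (403,198) and the tile at (500,190). The inset shows that the white line's pointed end is on the far side from the marker. I'll get the holder's yaw from line segments.

```bash
python3 - <<'E'
from h import *
P=camera_params("wrist");im=cv2.imread("pics/w2.png")
x0,y0=225,130;g=cv2.cvtColor(im[y0:235,x0:340],6);g=cv2.resize(g,None,fx=3,fy=3,interpolation=2)
L=cv2.createLineSegmentDetector(2).detect(g)[0][:,0]/3
for l in sorted(L,key=lambda l:-np.hypot(l[2]-l[0],l[3]-l[1]))[:22]:
    a=(l[0]+x0,l[1]+y0);b=(l[2]+x0,l[3]+y0);r=[]
    for z in(6,86):
        A=onz("wrist",a,z,P)[:2];B=onz("wrist",b,z,P)[:2];d=B-A
        r+=[A.round(0).tolist(),B.round(0).tolist(),round(float(np.degrees(np.arctan2(d[1],d[0])))%180,1),round(float(np.hypot(*d)))]
    print(np.round(a),np.round(b),"z6",*r[:4],"z86",*r[4:])
c=cv2.resize(im[130:235,225:340],None,fx=5,fy=5,interpolation=2);cv2.imwrite("pics/w2c.png",c)
E
```

```text
[311. 142.] [318. 175.] z6 [403.0, -269.0] [444.0, -260.0] 12.1 42 z86 [392.0, -266.0] [424.0, -259.0] 12.1 33
[304. 206.] [298. 184.] z6 [484.0, -278.0] [454.0, -285.0] 12.3 30 z86 [455.0, -273.0] [432.0, -278.0] 12.3 24
[290. 146.] [312. 141.] z6 [408.0, -294.0] [402.0, -267.0] 102.4 28 z86 [395.0, -286.0] [391.0, -264.0] 102.4 22
[323. 203.] [302. 208.] z6 [480.0, -255.0] [487.0, -281.0] 104.0 27 z86 [452.0, -255.0] [457.0, -276.0] 104.0 21
[318. 175.] [323. 196.] z6 [444.0, -260.0] [470.0, -254.0] 12.9 27 z86 [424.0, -259.0] [445.0, -254.0] 12.9 21
[266. 151.] [285. 147.] z6 [413.0, -324.0] [408.0, -300.0] 102.8 24 z86 [400.0, -309.0] [396.0, -290.0] 102.8 19
[245. 156.] [264. 152.] z6 [419.0, -350.0] [414.0, -326.0] 101.7 25 z86 [404.0, -329.0] [400.0, -310.0] 101.7 19
[276. 213.] [295. 209.] z6 [494.0, -314.0] [488.0, -290.0] 103.4 25 z86 [463.0, -301.0] [458.0, -282.0] 103.4 19
[260. 216.] [276. 213.] z6 [498.0, -335.0] [494.0, -314.0] 101.5 22 z86 [466.0, -318.0] [463.0, -301.0] 101.5 17
[243. 171.] [240. 159.] z6 [438.0, -354.0] [422.0, -357.0] 10.3 16 z86 [419.0, -332.0] [4
[... 658 characters left out ...]
.0, -286.0] [479.0, -289.0] 158.4 9
[244. 231.] [242. 223.] z6 [520.0, -360.0] [508.0, -361.0] 6.0 12 z86 [483.0, -337.0] [474.0, -338.0] 6.0 9
[251. 192.] [243. 194.] z6 [465.0, -346.0] [468.0, -356.0] 103.6 10 z86 [441.0, -326.0] [443.0, -334.0] 103.6 8
[289. 227.] [283. 231.] z6 [513.0, -299.0] [519.0, -307.0] 122.3 10 z86 [478.0, -289.0] [482.0, -296.0] 122.3 8
[311. 194.] [318. 192.] z6 [467.0, -269.0] [465.0, -261.0] 101.5 9 z86 [442.0, -266.0] [441.0, -260.0] 101.5 7
[297. 209.] [295. 216.] z6 [488.0, -288.0] [497.0, -291.0] 161.1 9 z86 [458.0, -281.0] [465.0, -283.0] 161.1 7
[271. 184.] [277. 183.] z6 [454.0, -319.0] [453.0, -311.0] 100.6 8 z86 [432.0, -305.0] [431.0, -299.0] 100.6 6
```

View pics/w2c.png

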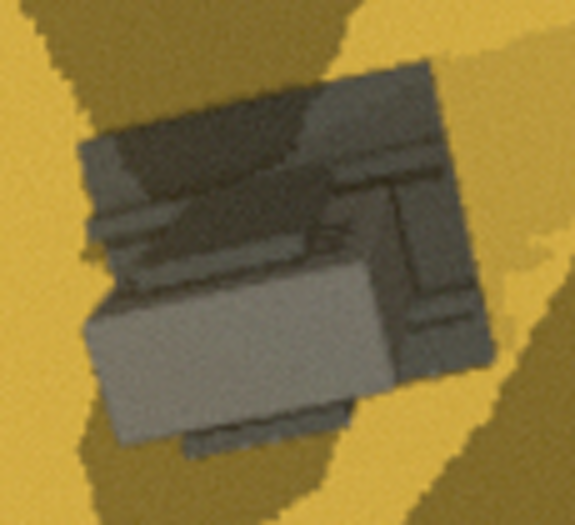

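The crop shows the scraper's top face from (242,195) to (304,207) and the foot plate behind it. Holder yaw is 12.3° and its centre is (450,-304.5). I'll descend over its ends.

>>> step_arm([
  {"dp": [-0.085, -0.248, 0], "angular": [0, 0, -0.068], "fingers": 0},
  {"dp": [-0.085, -0.248, 0], "angular": [0, 0, -0.068], "fingers": 0},
  {"dp": [-0.085, -0.248, 0.3], "angular": [0, 0, -0.068], "fingers": 0},
  {"dp": [-0.085, -0.248, 0.55], "angular": [0, 0, -0.068], "fingers": 0},
  {"dp": [-0.085, -0.248, 0.7], "angular": [0, 0, -0.068], "fingers": 0},
  {"dp": [-0.085, -0.248, 0.83], "angular": [0, 0, -0.068], "fingers": 0},
  {"dp": [-0.085, -0.248, 0.93], "angular": [0, 0, -0.068], "fingers": 0},
  {"dp": [-0.085, -0.248, 0.957], "angular": [0, 0, -0.068], "fingers": 0},
], newtons=45)

```text
time: 7.75
tool_pos: [448.7, -304.0, 38.5]
tcp_rot: [179.9, -0.1, -167.8]
ft_force: [-0.2, -0.1, -0.1]
finger_gap: 85.5
grip_force: 0.0
```

>>> step_arm([
  {"dp": [0, 0, 0], "angular": [0, 0, 0], "fingers": 1},
  {"dp": [0, 0, 0], "angular": [0, 0, 0], "fingers": 1},
  {"dp": [0, 0, 0], "angular": [0, 0, 0], "fingers": 1},
  {"dp": [0, 0, 0], "angular": [0, 0, 0], "fingers": 1},
  {"dp": [0, 0, 0], "angular": [0, 0, 0], "fingers": 1},
  {"dp": [0, 0, 0], "angular": [0, 0, 0], "fingers": 1},
  {"dp": [0, 0, 0], "angular": [0, 0, 0], "fingers": 1},
  {"dp": [0, 0, 0], "angular": [0, 0, 0], "fingers": 1},
])

```text
time: 8.75
tool_pos: [450.5, -305.7, 41.2]
tcp_rot: [-179.9, 0.1, -167.8]
ft_force: [-0.4, 0.8, 6.0]
finger_gap: 59.8
grip_force: 49.6
```

>>> step_arm([
  {"dp": [0, 0, -0.15], "angular": [0, 0, 0], "fingers": 1},
  {"dp": [0, 0, -0.4], "angular": [0, 0, 0], "fingers": 1},
  {"dp": [0, 0, -0.65], "angular": [0, 0, 0], "fingers": 1},
  {"dp": [-0.06, 0.2, -0.65], "angular": [0, 0, 0], "fingers": 1},
  {"dp": [-0.12, 0.45, -0.65], "angular": [0, 0, 0], "fingers": 1},
  {"dp": [-0.18, 0.7, -0.65], "angular": [0, 0, 0.045], "fingers": 1},
  {"dp": [-0.22, 0.9, -0.65], "angular": [0, 0, 0.09], "fingers": 1},
  {"dp": [-0.25, 1, -0.65], "angular": [0, 0, 0.1317], "fingers": 1},
])

```text
time: 9.75
tool_pos: [455.7, -97.1, 169.7]
tcp_rot: [180.0, -0.0, 168.4]
ft_force: [0.2, -0.1, -0.8]
finger_gap: 59.6
grip_force: 49.9
```

>>> step_arm([
  {"dp": [0.02, 0.15, 0], "angular": [0, 0, 0.055], "fingers": 1},
  {"dp": [0.04, 0.3, 0], "angular": [0, 0, 0.11], "fingers": 1},
  {"dp": [0.06, 0.4, 0], "angular": [0, 0, 0.165], "fingers": 1},
  {"dp": [0.078, 0.472, 0], "angular": [0, 0, 0.22], "fingers": 1},
  {"dp": [0.078, 0.472, 0], "angular": [0, 0, 0.275], "fingers": 1},
  {"dp": [0.078, 0.472, 0], "angular": [0, 0, 0.33], "fingers": 1},
  {"dp": [0.078, 0.472, 0], "angular": [0, 0, 0.3889], "fingers": 1},
  {"dp": [0.078, 0.472, 0], "angular": [0, 0, 0.3889], "fingers": 1},
])

```text
time: 10.75
tool_pos: [459.4, -3.5, 169.7]
tcp_rot: [-180.0, -0.0, 98.6]
ft_force: [-0.5, -0.8, -1.2]
finger_gap: 59.6
grip_force: 49.7
```

```bash
python3 - <<'E'
from h import *
P=camera_params("wrist");im=snapshot("wrist");s=sense();print(s["tool_pos"],s["tcp_rot"],s["finger_gap"])
for l,z in dict(tile=0,chute_back=70,chute_end=70,feeder=0,catch_bin=0).items():
    print(l,[(round(d["conf"],2),np.round(d["at"],1).tolist(),onz("wrist",d["at"],z,P).round(1)[:2].tolist()) for d in pinpoint("wrist",l) if d["conf"]>.2])
cv2.imwrite("pics/w3.png",im); cv2.imwrite("pics/side3.png",snapshot("side"))
t=snapshot("side")
b=np.zeros((600,800,3),np.uint8);b[:400,:640]=im;b[400:,:400]=cv2.resize(t[140:260,240:480],(400,200));cv2.imwrite("pics/v3.png",b)
E
```

```text
[459.41722751  -3.51309087 169.7324208 ] [-1.79977515e+02 -3.58755319e-03  9.87704805e+01] 59.54040754872869
tile [(0.84, [322.4, 179.1], [461.3, -3.7])]
chute_back [(0.71, [550.2, 114.3], [660.6, 113.0])]
chute_end []
feeder [(0.63, [495.2, 210.0], [673.0, -8.0])]
catch_bin []
```

View pics/v3.png

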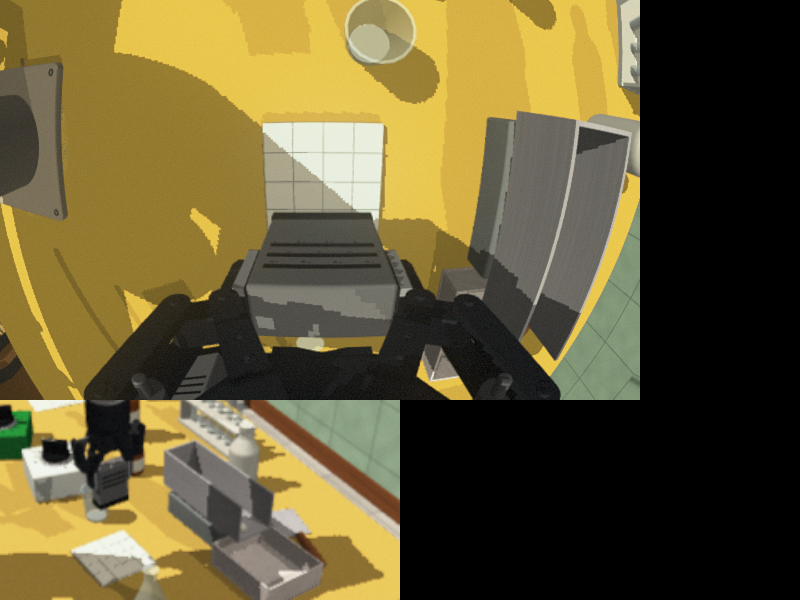

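The wrist view shows the scraper held square by its ends and the tile clear at (322,170). The chute is to the right, with its back end around (550,114). I'll set the scraper down on the tile.

>>> step_arm([
  {"dp": [0, 0, 0.15], "angular": [0, 0, 0], "fingers": 1},
  {"dp": [0, 0, 0.35], "angular": [0, 0, 0], "fingers": 1},
  {"dp": [0, 0, 0.5], "angular": [0, 0, 0], "fingers": 1},
  {"dp": [0, 0, 0.58], "angular": [0, 0, 0], "fingers": 1},
  {"dp": [0, 0, 0.605], "angular": [0, 0, 0], "fingers": 1},
  {"dp": [0, 0, 0.615], "angular": [0, 0, 0], "fingers": 1},
  {"dp": [0, 0, 0.622], "angular": [0, 0, 0], "fingers": 1},
  {"dp": [0, 0, 0.622], "angular": [0, 0, 0], "fingers": 1},
])

```text
time: 12.15
tool_pos: [460.3, -3.6, 46.3]
tcp_rot: [179.9, 0.0, 98.5]
ft_force: [0.6, -0.5, -1.5]
finger_gap: 59.6
grip_force: 49.8
```

>>> step_arm([
  {"dp": [0, 0, 0.006], "angular": [0, 0, 0], "fingers": 1},
  {"dp": [0, 0, 0.006], "angular": [0, 0, 0], "fingers": 1},
  {"dp": [0, 0, 0.006], "angular": [0, 0, 0], "fingers": 0},
  {"dp": [0, 0, 0.006], "angular": [0, 0, 0], "fingers": 0},
  {"dp": [0, 0, 0.006], "angular": [0, 0, 0], "fingers": 0},
  {"dp": [0, 0, 0.006], "angular": [0, 0, 0], "fingers": 0},
  {"dp": [0, 0, 0.006], "angular": [0, 0, 0], "fingers": 0},
  {"dp": [0, 0, 0.006], "angular": [0, 0, 0], "fingers": 0},
])

```text
time: 13.15
tool_pos: [459.6, -3.5, 44.3]
tcp_rot: [-180.0, -0.0, 98.5]
ft_force: [0.5, 1.0, 0.6]
finger_gap: 85.4
grip_force: 0.0
```

>>> step_arm([
  {"dp": [0, 0, -0.15], "angular": [0, 0, 0], "fingers": 0},
  {"dp": [0, 0, -0.35], "angular": [0, 0, 0], "fingers": 0},
  {"dp": [0, 0, -0.4], "angular": [0, 0, -0.055], "fingers": 0},
  {"dp": [0, 0, -0.4], "angular": [0, 0, -0.11], "fingers": 0},
  {"dp": [0, 0, -0.4], "angular": [0, 0, -0.165], "fingers": 0},
  {"dp": [0, 0, -0.4], "angular": [0, 0, -0.22], "fingers": 0},
  {"dp": [0, 0, -0.4], "angular": [0, 0, -0.275], "fingers": 0},
  {"dp": [0, 0, -0.4], "angular": [0, 0, -0.33], "fingers": 0},
])

```text
time: 14.15
tool_pos: [459.6, -3.5, 124.3]
tcp_rot: [180.0, -0.0, 158.3]
ft_force: [-0.8, 0.3, 0.1]
finger_gap: 85.5
grip_force: 0.0
```

```bash
python3 - <<'E'
from h import *
P=camera_params("wrist");im=snapshot("wrist");s=sense();print(s["tool_pos"],s["tcp_rot"],s["finger_gap"])
for l,z in dict(scraper=10,chute_back=70,chute_end=70,feeder=0).items():
    print(l,[(round(d["conf"],2),np.round(d["at"],1).tolist(),onz("wrist",d["at"],z,P).round(1)[:2].tolist()) for d in pinpoint("wrist",l) if d["conf"]>.2])
cv2.imwrite("pics/w4.png",im)
E
```

```text
[459.60196835  -3.53103508 124.26695446] [-1.79997104e+02 -8.66022947e-04  1.58755864e+02] 85.32950125775487
scraper [(0.6, [53.1, 180.3], [327.2, -285.5]), (0.58, [324.2, 197.2], [463.3, -2.3])]
chute_back []
chute_end []
feeder [(0.86, [384.1, 352.8], [681.2, -8.8])]
```

>>> step_arm([
  {"dp": [0, 0, 0], "angular": [0, 0, -0.057], "fingers": 0},
  {"dp": [0, 0, 0], "angular": [0, 0, -0.114], "fingers": 0},
  {"dp": [0, 0, 0], "angular": [0, 0, -0.17], "fingers": 0},
  {"dp": [0, 0, 0.1], "angular": [0, 0, -0.17], "fingers": 0},
  {"dp": [0, 0, 0.25], "angular": [0, 0, -0.17], "fingers": 0},
  {"dp": [0, 0, 0.355], "angular": [0, 0, -0.17], "fingers": 0},
  {"dp": [0, 0, 0.355], "angular": [0, 0, -0.17], "fingers": 0.3},
  {"dp": [0, 0, 0.355], "angular": [0, 0, -0.17], "fingers": 1},
])

```text
time: 15.4
tool_pos: [460.2, -3.6, 54.2]
tcp_rot: [-180.0, 0.0, -171.5]
ft_force: [1.2, -0.5, 0.1]
finger_gap: 51.8
grip_force: 0.0
```

>>> step_arm([
  {"dp": [0, 0, 0], "angular": [0, 0, 0], "fingers": 1},
  {"dp": [0, 0, 0], "angular": [0, 0, 0], "fingers": 1},
  {"dp": [0, 0, 0], "angular": [0, 0, 0], "fingers": 1},
  {"dp": [0, 0, 0], "angular": [0, 0, 0], "fingers": 1},
  {"dp": [0, 0, 0], "angular": [0, 0, 0], "fingers": 1},
  {"dp": [0, 0, 0], "angular": [0, 0, 0], "fingers": 1},
  {"dp": [0, 0, 0], "angular": [0, 0, 0], "fingers": 1},
  {"dp": [0, 0, 0], "angular": [0, 0, 0], "fingers": 1},
], newtons=60)

```text
time: 16.4
tool_pos: [460.8, -3.6, 54.7]
tcp_rot: [-180.0, 0.1, -171.5]
ft_force: [-0.4, 0.5, 6.3]
finger_gap: 27.4
grip_force: 59.9
```

```bash
python3 - <<'E'
from h import *
from scipy.spatial.transform import Rotation as Ro
s=sense();P=camera_params("wrist");T=Ro.from_euler("xyz",s["tcp_rot"],degrees=True).as_matrix()
Rc=np.array(P["R"])@T; tc=np.array(P["R"])@s["tool_pos"]+P["t"]
T3=Ro.from_euler("xyz",[-179.98,0,98.6],degrees=True).as_matrix();p3=np.array([459.42,-3.51,169.73])
P3=dict(P);P3["R"]=Rc@T3.T;P3["t"]=tc-P3["R"]@p3
print("end/back proj",proj("wrist",[661,115,70],P3),tc)
def lines(im,cam,P,x0,x1,y0,y1,sc,zs,mn):
    g=cv2.cvtColor(im[y0:y1,x0:x1],6);g=cv2.resize(g,None,fx=sc,fy=sc,interpolation=2)
    for l in cv2.createLineSegmentDetector(2).detect(g)[0][:,0]/sc:
        if np.hypot(l[2]-l[0],l[3]-l[1])<mn: continue
        a=(l[0]+x0,l[1]+y0);b=(l[2]+x0,l[3]+y0);o=[]
        for z in zs:
            A=onz(cam,a,z,P)[:2];B=onz(cam,b,z,P)[:2]
            if A[1]<B[1]:A,B=B,A
            d=B-A; n=np.array([-d[1],d[0]])/np.hypot(*d); u=np.array([.158,-.987]);nn=np.array([.987,.158])
            o+=[z,A.round(0).tolist(),B.round(0).tolist(),"ang",round(float(np.degrees(np.arctan2(d[1],d[0]))),1),"lat",round(float(nn@((A+B)/2-[680,-4])),1)]
        print(cam,np.round(a),np.round(b),*o)
lines(cv2.imread("pics/top0.png"),"top",camera_params("top"),285,420,110,172,4,[145],15)
lines(cv2.imread("pics/w3.png"),"wrist",P3,480,640,105,365,2,[145],45)
E
```

```text
end/back proj [552.15424113 111.7448772 ] [1.46383152e-01 3.12013842e+01 1.60879947e+02]
top [418. 153.] [411. 116.] 145 [741.0, -213.0] [636.0, -229.0] ang -171.6 lat -26.0
top [412. 157.] [390. 160.] 145 [615.0, -151.0] [625.0, -214.0] ang -81.3 lat -87.3
top [389. 162.] [404. 160.] 145 [611.0, -148.0] [617.0, -191.0] ang -81.9 lat -91.6
top [410. 116.] [394. 118.] 145 [736.0, -168.0] [742.0, -212.0] ang -82.0 lat 29.3
top [296. 150.] [293. 132.] 145 [695.0, 114.0] [644.0, 106.0] ang -171.7 lat 8.0
top [358. 160.] [302. 168.] 145 [594.0, 88.0] [616.0, -63.0] ang -81.5 lat -71.5
top [303. 131.] [331. 127.] 145 [699.0, 87.0] [710.0, 9.0] ang -81.5 lat 32.6
top [296. 158.] [381. 146.] 145 [621.0, 106.0] [656.0, -127.0] ang -81.5 lat -41.8
top [412. 150.] [407. 122.] 145 [725.0, -202.0] [643.0, -214.0] ang -171.5 lat -28.3
top [331. 127.] [377. 120.] 145 [711.0, 9.0] [730.0, -118.0] ang -81.4 lat 31.6
top [347. 149.] [298. 156.] 145 [627.0, 101.0] [647.0, -35.0] ang -81.4 lat -36.4
top [367. 146.] [351. 148.] 145 [650.0, -47.0] [655.0, -89.0] ang -82.9 lat -37.3
top [406. 122.] [385. 1
[... 1176 characters left out ...]
79.0] [634.0, 39.0] ang -81.4 lat -37.9
wrist [546. 278.] [566. 211.] 145 [635.0, 39.0] [643.0, -17.0] ang -81.4 lat -38.1
wrist [598. 300.] [617. 259.] 145 [742.0, 5.0] [743.0, -43.0] ang -89.7 lat 59.3
wrist [618. 258.] [640. 198.] 145 [743.0, 66.0] [743.0, 5.0] ang -89.9 lat 68.3
wrist [566. 354.] [598. 301.] 145 [743.0, -43.0] [743.0, -114.0] ang -89.8 lat 50.5
wrist [631. 132.] [585. 121.] 145 [696.0, 116.0] [631.0, 106.0] ang -171.4 lat 1.7
wrist [503. 179.] [489. 251.] 145 [566.0, 52.0] [574.0, 2.0] ang -81.3 lat -103.8
wrist [630. 300.] [607. 340.] 145 [824.0, -46.0] [824.0, -105.0] ang -89.6 lat 130.7
wrist [509. 122.] [503. 180.] 145 [561.0, 87.0] [566.0, 51.0] ang -81.3 lat -103.5
```

>>> step_arm([
  {"dp": [0, 0, -0.1], "angular": [0, 0, 0], "fingers": 1},
  {"dp": [0, 0, -0.35], "angular": [0, 0, 0], "fingers": 1},
  {"dp": [0, 0, -0.6], "angular": [0, 0, 0], "fingers": 1},
  {"dp": [0, 0, -0.8], "angular": [0, 0, 0], "fingers": 1},
  {"dp": [-0.1, 0.1, -0.87], "angular": [0, 0, 0], "fingers": 1},
  {"dp": [-0.3, 0.2, -0.87], "angular": [0, 0, 0], "fingers": 1},
  {"dp": [-0.5, 0.3, -0.87], "angular": [0, 0, 0], "fingers": 1},
  {"dp": [-0.6, 0.3, -0.87], "angular": [0, 0, 0], "fingers": 1},
])

```text
time: 17.4
tool_pos: [570.4, 75.4, 227.0]
tcp_rot: [180.0, -0.0, -171.4]
ft_force: [0.9, 0.1, -0.5]
finger_gap: 27.3
grip_force: 59.3
```

>>> step_arm([
  {"dp": [-0.15, -0.05, 0], "angular": [0, 0, 0], "fingers": 1},
  {"dp": [-0.35, -0.1, 0], "angular": [0, 0, 0], "fingers": 1},
  {"dp": [-0.45, -0.125, 0], "angular": [0, 0, 0], "fingers": 1},
  {"dp": [-0.475, -0.125, 0], "angular": [0, 0, 0], "fingers": 1},
  {"dp": [-0.475, -0.125, 0], "angular": [0, 0, 0], "fingers": 1},
  {"dp": [-0.475, -0.125, 0], "angular": [0, 0, 0], "fingers": 1},
  {"dp": [-0.475, -0.125, 0], "angular": [0, 0, 0], "fingers": 1},
  {"dp": [-0.475, -0.125, 0], "angular": [0, 0, 0], "fingers": 1},
])

```text
time: 18.4
tool_pos: [666.8, 63.1, 227.6]
tcp_rot: [-180.0, 0.0, -171.5]
ft_force: [0.1, 0.7, -1.2]
finger_gap: 27.3
grip_force: 59.3
```

```bash
python3 - <<'E'
from h import *
im=snapshot("wrist");s=sense();print(s["tool_pos"],s["tcp_rot"],s["finger_gap"],s["time"])
b=np.zeros((600,800,3),np.uint8);b[:400,:640]=im
t=snapshot("side");b[400:,:400]=cv2.resize(t[150:250,320:520],(400,200));cv2.imwrite("pics/v5.png",b)
E
```

```text
[666.8763439   63.01406677 227.55268716] [-1.79995636e+02  1.57752135e-02 -1.71464045e+02] 27.442475387750065 18.45
```

View pics/v5.png

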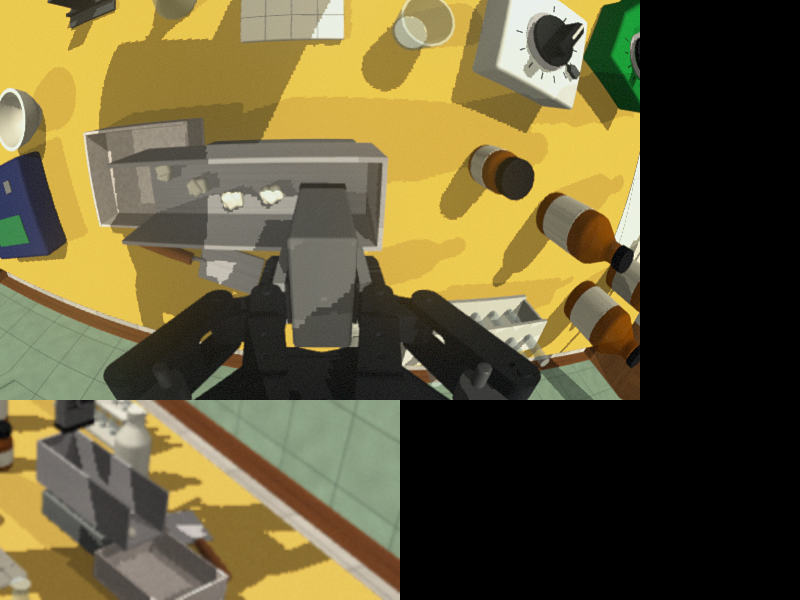

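The picture shows the scraper above the chute's back end at (325,240). The four lumps lie ahead of it at (272,195), (232,200), (196,186) and (162,173). I'll check walls and lumps from this pose.

```bash
python3 - <<'E'
from h import *
P=camera_params("wrist");im=cv2.imread("pics/v5.png")[:400,:640]
u=np.array([.1495,-.9888]);n=np.array([.9888,.1495])
for px in[(272,195),(259,196),(283,196),(232,200),(196,186),(162,173)]:
    p=onz("wrist",px,78,P)[:2];print("lump",p.round(),"u,n",(u@p).round(1),(n@p).round(1))
g=cv2.resize(cv2.cvtColor(im[110:270,80:400],6),None,fx=2,fy=2,interpolation=2)
for l in cv2.createLineSegmentDetector(2).detect(g)[0][:,0]/2:
    if np.hypot(l[2]-l[0],l[3]-l[1])<25: continue
    a=(l[0]+80,l[1]+110);b=(l[2]+80,l[3]+110)
    A=onz("wrist",a,145,P)[:2];B=onz("wrist",b,145,P)[:2];d=B-A
    print(np.round(a),np.round(b),"u",(u@A).round(1),(u@B).round(1),"n",(n@A).round(1),(n@B).round(1))
E
```

```text
lump [686.  15.] u,n 87.3 681.1
lump [689.   2.] u,n 100.7 682.1
lump [686.  27.] u,n 76.2 682.2
lump [698. -26.] u,n 129.6 686.3
lump [688. -66.] u,n 168.2 670.9
lump [ 680. -107.] u,n 207.5 655.9
[ 85. 135.] [114. 131.] u 250.2 213.9 n 601.7 601.9
[100. 222.] [ 88. 162.] u 251.2 251.0 n 685.5 627.2
[382. 163.] [377. 247.] u -8.0 -8.0 n 634.9 704.3
[109. 163.] [143. 150.] u 224.0 184.7 n 629.1 620.6
[110. 170.] [116. 207.] u 224.8 225.6 n 635.3 670.6
[262. 139.] [353. 138.] u 81.4 14.8 n 616.4 616.5
[208. 163.] [381. 162.] u 125.3 -6.8 n 633.6 633.8
[143. 149.] [190. 146.] u 184.3 139.6 n 619.5 619.1
[186. 120.] [100. 130.] u 141.8 231.2 n 599.2 599.2
[205. 249.] [230. 250.] u 138.5 115.4 n 708.1 708.2
[301. 183.] [345. 183.] u 53.2 20.2 n 650.1 650.5
[253. 246.] [205. 245.] u 94.2 137.3 n 704.3 704.3
[138. 226.] [112. 225.] u 203.1 236.1 n 688.1 688.2
[387. 156.] [209. 158.] u -10.9 124.4 n 629.4 629.7
[282. 142.] [207. 144.] u 67.0 125.1 n 619.1 619.0
[214. 141.] [260. 139.] u 119.2 83.3 n 616.6 616.5
[140. 245.] [178. 247.] u 206.9 164.9 n 708.0 708.0
[190. 265.] [138. 246.] u 156.3 208.8 n 725.3 709.2
[202. 245.] [123. 241.] u 140.2 225.8 n 704.4 704.5
[ 83. 133.] [ 88. 172.] u 253.6 253.7 n 600.0 635.9
[120. 213.] [155. 213.] u 222.3 182.3 n 675.8 676.0
[ 89. 177.] [ 94. 205.] u 253.6 253.7 n 641.2 668.3
[264. 260.] [237. 252.] u 86.2 108.8 n 717.2 709.8
[228. 214.] [292. 214.] u 112.6 61.2 n 675.4 675.2
[206. 159.] [109. 164.] u 127.1 224.7 n 630.0 629.9
[155. 203.] [149. 167.] u 180.5 180.5 n 666.3 634.5
[345. 188.] [301. 188.] u 20.1 53.3 n 654.4 654.1
[366. 190.] [368. 164.] u 3.4 3.3 n 656.1 635.6
[132. 124.] [190. 118.] u 193.3 138.4 n 597.6 597.8
[355. 238.] [291. 238.] u 11.0 62.5 n 696.2 695.9
[165. 213.] [205. 213.] u 171.7 132.8 n 675.2 675.0
```

>>> step_arm([
  {"dp": [0, 0, 0.12], "angular": [0, 0, 0], "fingers": 1},
  {"dp": [0, 0, 0.25], "angular": [0, 0, 0], "fingers": 1},
  {"dp": [0, 0, 0.37], "angular": [0, 0, 0], "fingers": 1},
  {"dp": [0, 0, 0.46], "angular": [0, 0, 0], "fingers": 1},
  {"dp": [0, 0, 0.52], "angular": [0, 0, 0], "fingers": 1},
  {"dp": [0, 0, 0.545], "angular": [0, 0, 0], "fingers": 1},
  {"dp": [0, 0, 0.557], "angular": [0, 0, 0], "fingers": 1},
  {"dp": [0, 0, 0.557], "angular": [0, 0, 0], "fingers": 1},
])

```text
time: 19.5
tool_pos: [667.5, 63.0, 116.6]
tcp_rot: [-180.0, 0.1, -171.5]
ft_force: [-0.4, -1.0, -1.8]
finger_gap: 27.4
grip_force: 59.3
```

>>> step_arm([
  {"dp": [0, -0.04, 0], "angular": [0, 0, 0], "fingers": 1},
  {"dp": [0, -0.1, 0], "angular": [0, 0, 0], "fingers": 1},
  {"dp": [0, -0.16, 0], "angular": [0, 0, 0], "fingers": 1},
  {"dp": [0, -0.22, 0], "angular": [0, 0, 0], "fingers": 1},
  {"dp": [0, -0.28, 0], "angular": [0, 0, 0], "fingers": 1},
  {"dp": [0, -0.34, 0], "angular": [0, 0, 0], "fingers": 1},
  {"dp": [0, -0.4, 0], "angular": [0, 0, 0], "fingers": 1},
  {"dp": [0, -0.46, 0], "angular": [0, 0, 0], "fingers": 1},
])

```text
time: 20.5
tool_pos: [680.8, -28.8, 115.8]
tcp_rot: [180.0, -0.0, -171.5]
ft_force: [-0.4, 0.3, -1.1]
finger_gap: 27.4
grip_force: 59.4
```

>>> step_arm([
  {"dp": [0, -0.07, 0], "angular": [0, 0, 0], "fingers": 1},
  {"dp": [0, -0.14, 0], "angular": [0, 0, 0], "fingers": 1},
  {"dp": [0, -0.21, 0], "angular": [0, 0, 0], "fingers": 1},
  {"dp": [0, -0.28, 0], "angular": [0, 0, 0], "fingers": 1},
  {"dp": [0, -0.36, 0], "angular": [0, 0, 0], "fingers": 1},
  {"dp": [0, -0.44, 0], "angular": [0, 0, 0], "fingers": 1},
  {"dp": [0, -0.52, 0], "angular": [0, 0, 0], "fingers": 1},
  {"dp": [0, -0.575, 0], "angular": [0, 0, 0], "fingers": 1},
])

```text
time: 21.5
tool_pos: [697.9, -143.1, 115.9]
tcp_rot: [-180.0, -0.0, -171.5]
ft_force: [0.7, 0.0, -2.3]
finger_gap: 27.4
grip_force: 59.4
```

>>> step_arm([
  {"dp": [0, 0, 0], "angular": [0, 0, 0], "fingers": 1},
  {"dp": [0, 0, -0.1], "angular": [0, 0, 0], "fingers": 1},
  {"dp": [0, 0, -0.3], "angular": [0, 0, 0], "fingers": 1},
  {"dp": [0, 0, -0.55], "angular": [0, 0, 0], "fingers": 1},
  {"dp": [0.1, 0, -0.55], "angular": [0, 0, 0], "fingers": 1},
  {"dp": [0.35, 0.1, -0.55], "angular": [0, 0, 0], "fingers": 1},
  {"dp": [0.6, 0.25, -0.55], "angular": [0, 0, 0], "fingers": 1},
  {"dp": [0.8, 0.4, -0.55], "angular": [0, 0, 0], "fingers": 1},
])

```text
time: 22.5
tool_pos: [526.2, -85.3, 227.6]
tcp_rot: [-180.0, 0.1, -171.4]
ft_force: [-0.2, 0.9, -1.4]
finger_gap: 27.1
grip_force: 59.6
```

```bash
python3 - <<'E'
from h import *
s=sense();print(s["tool_pos"],s["tcp_rot"],s["finger_gap"],s["time"])
t=snapshot("top");d=snapshot("side")
b=np.zeros((600,800,3),np.uint8);b[:300,:]=cv2.resize(t[110:170,285:445],(800,300),interpolation=2);b[300:,:]=cv2.resize(d[180:277,340:599],(800,300),interpolation=2)
cv2.imwrite("pics/v6.png",b)
E
```

```text
[526.21443557 -85.3054825  227.59445539] [-1.79965513e+02  1.08146798e-01 -1.71449092e+02] 27.11173187742599 22.5
```

View pics/v6.png

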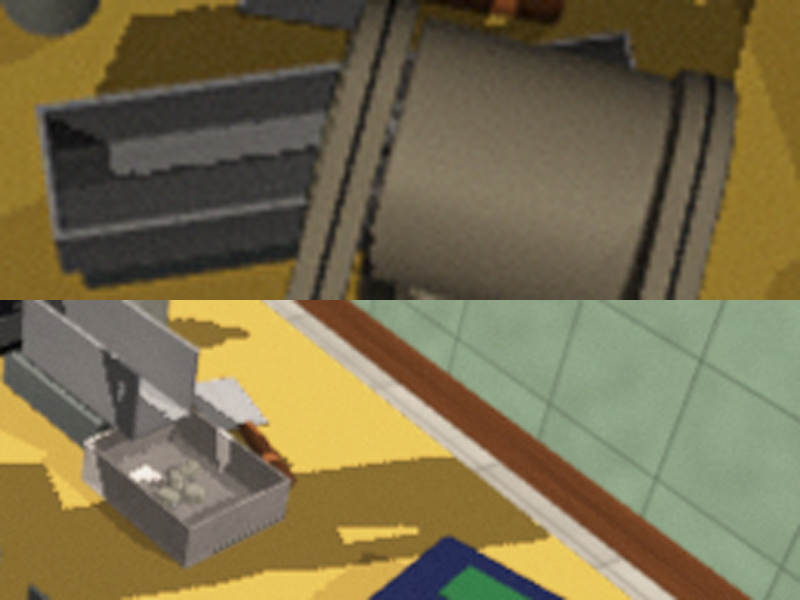

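The bin in the side view holds the lumps at about (145,475) and (180,485) in the crop, and the visible chute floor is clear. I'll return the scraper to the tile, then count lumps with the arm out of the way.

>>> step_arm([
  {"dp": [0.1, 0.15, 0], "angular": [0, 0, 0], "fingers": 1},
  {"dp": [0.2, 0.35, 0.05], "angular": [0, 0, 0], "fingers": 1},
  {"dp": [0.269, 0.457, 0.15], "angular": [0, 0, 0], "fingers": 1},
  {"dp": [0.269, 0.457, 0.35], "angular": [0, 0, 0], "fingers": 1},
  {"dp": [0.269, 0.457, 0.55], "angular": [0, 0, 0], "fingers": 1},
  {"dp": [0.269, 0.457, 0.72], "angular": [0, 0, 0], "fingers": 1},
  {"dp": [0.269, 0.457, 0.8], "angular": [0, 0, 0], "fingers": 1},
  {"dp": [0.269, 0.457, 0.84], "angular": [0, 0, 0], "fingers": 1},
])

```text
time: 23.6
tool_pos: [461.5, -3.8, 58.4]
tcp_rot: [-180.0, 0.0, -171.4]
ft_force: [-0.1, 0.5, -0.5]
finger_gap: 27.4
grip_force: 59.7
```

>>> step_arm([
  {"dp": [0, 0, 0.012], "angular": [0, 0, 0], "fingers": 1},
  {"dp": [0, 0, 0.02], "angular": [0, 0, 0], "fingers": 1},
  {"dp": [0, 0, 0.024], "angular": [0, 0, 0], "fingers": 1},
  {"dp": [0, 0, 0.026], "angular": [0, 0, 0], "fingers": 1},
  {"dp": [0, 0, 0.026], "angular": [0, 0, 0], "fingers": 1},
  {"dp": [0, 0, 0.026], "angular": [0, 0, 0], "fingers": 1},
  {"dp": [0, 0, 0.026], "angular": [0, 0, 0], "fingers": 1},
  {"dp": [0, 0, 0.026], "angular": [0, 0, 0], "fingers": 1},
])

```text
time: 24.6
tool_pos: [462.0, -4.0, 54.7]
tcp_rot: [-180.0, 0.1, -171.5]
ft_force: [-5.3, 0.2, 10.6]
finger_gap: 27.1
grip_force: 61.3
```

>>> step_arm([
  {"dp": [0, 0, -0.006], "angular": [0, 0, 0], "fingers": 1},
  {"dp": [0, 0, -0.006], "angular": [0, 0, 0], "fingers": 0},
  {"dp": [0, 0, -0.006], "angular": [0, 0, 0], "fingers": 0},
  {"dp": [0, 0, -0.006], "angular": [0, 0, 0], "fingers": 0},
  {"dp": [0, 0, -0.006], "angular": [0, 0, 0], "fingers": 0},
  {"dp": [0, 0, -0.006], "angular": [0, 0, 0], "fingers": 0},
  {"dp": [0, 0, -0.15], "angular": [0, 0, 0], "fingers": 0},
  {"dp": [0, 0, -0.4], "angular": [0, 0, 0], "fingers": 0},
])

```text
time: 25.6
tool_pos: [459.0, -3.7, 131.5]
tcp_rot: [179.9, -0.3, -171.5]
ft_force: [0.2, 0.8, -0.3]
finger_gap: 85.5
grip_force: 0.0
```

>>> step_arm([
  {"dp": [0, 0, -0.2], "angular": [0, 0, 0], "fingers": 0},
  {"dp": [-0.05, 0.2, -0.45], "angular": [0, 0, 0], "fingers": 0},
  {"dp": [-0.1, 0.5, -0.45], "angular": [0, 0, 0], "fingers": 0},
  {"dp": [-0.1, 0.8, -0.45], "angular": [0, 0, 0], "fingers": 0},
  {"dp": [-0.1, 1, -0.45], "angular": [0, 0, 0], "fingers": 0},
  {"dp": [-0.1, 1, -0.45], "angular": [0, 0, 0], "fingers": 0},
  {"dp": [-0.1, 1, -0.45], "angular": [0, 0, 0], "fingers": 0},
  {"dp": [-0.1, 1, -0.45], "angular": [0, 0, 0], "fingers": 0},
])

```text
time: 26.6
tool_pos: [451.3, 195.8, 222.7]
tcp_rot: [-180.0, -0.0, -171.5]
ft_force: [-0.5, -0.2, -0.1]
finger_gap: 85.3
grip_force: 0.0
```

>>> step_arm([
  {"dp": [-0.05, 0.3, 0], "angular": [0, 0, 0.047], "fingers": 0},
  {"dp": [-0.05, 0.515, 0], "angular": [0, 0, 0.047], "fingers": 0},
  {"dp": [-0.05, 0.515, 0], "angular": [0, 0, 0.047], "fingers": 0},
  {"dp": [-0.05, 0.515, 0], "angular": [0, 0, 0.047], "fingers": 0},
  {"dp": [-0.05, 0.515, 0], "angular": [0, 0, 0.047], "fingers": 0},
  {"dp": [-0.05, 0.515, 0], "angular": [0, 0, 0.047], "fingers": 0},
  {"dp": [-0.05, 0.515, 0], "angular": [0, 0, 0.047], "fingers": 0},
  {"dp": [-0.05, 0.515, 0], "angular": [0, 0, 0.047], "fingers": 0},
])

```text
time: 27.6
tool_pos: [445.7, 300.0, 222.8]
tcp_rot: [180.0, 0.0, -179.9]
ft_force: [0.9, -0.3, -0.7]
finger_gap: 85.6
grip_force: 0.0
```

```bash
python3 - <<'E'
from h import *
s=sense();print(s["tool_pos"],s["tcp_rot"],s["finger_gap"],s["time"])
P=camera_params("wrist");w=snapshot("wrist");cv2.imwrite("pics/w7.png",w)
import json;json.dump({k:np.array(v).tolist() for k,v in P.items()},open("w7.json","w"))
for l,z in dict(dial_grip=102,dial_pointer=80,marker_tip=69,control=0).items():
    print(l,[(round(d["conf"],2),np.round(d["at"],1).tolist(),onz("wrist",d["at"],z,P).round(1)[:2].tolist()) for d in pinpoint("wrist",l) if d["conf"]>.2])
t=snapshot("top");d=snapshot("side")
for c in("top","side"):
    print(c,"lumps",[(round(q["conf"],2),np.round(q["at"]).tolist()) for q in pinpoint(c,"lump0") if q["conf"]>.2],"scr",[(round(q["conf"],2),onz(c,q["at"],10).round().tolist()) for q in pinpoint(c,"scraper") if q["conf"]>.2])
c=onz("wrist",(320,215),70,P);a=proj("wrist",[457,303,69],P).astype(int);print(a)
b=np.zeros((600,800,3),np.uint8)
x0=max(a[0]-75,0);y0=max(a[1]-80,0)
cc=cv2.resize(w[y0:y0+150,x0:x0+150],(600,600),interpolation=2)
b[:,:500]=cc[:,50:550];print("crop",x0+12.5,y0)
b[:200,500:]=cv2.resize(t[110:160,345:420],(300,200),interpolation=2);b[200:400,500:]=cv2.resize(d[205:271,350:449],(300,200),interpolation=2);b[400:,500:]=cv2.resize(d[190:260,265:370],(300,200),interpolation=2)
cv2.imwrite("pics/v7.png",b)
E
```

```text
[445.73072377 299.95431601 222.77385696] [ 1.79996523e+02  7.41382779e-03 -1.79947811e+02] 85.57413607718875 27.6
dial_grip [(0.96, [318.2, 204.9], [458.2, 296.7]), (0.8, [532.7, 144.0], [393.9, 512.5]), (0.51, [340.3, 166.4], [422.7, 316.0])]
dial_pointer [(0.81, [529.6, 108.3], [357.9, 521.0]), (0.62, [340.1, 166.2], [427.4, 317.2])]
marker_tip [(0.97, [351.0, 205.0], [470.0, 329.7]), (0.79, [522.3, 105.7], [356.1, 518.5])]
control [(0.85, [480.1, 130.8], [394.1, 503.1]), (0.77, [321.2, 176.5], [457.8, 299.2])]
top lumps [(0.75, [193.0, 152.0]), (0.58, [389.0, 140.0]), (0.57, [383.0, 146.0]), (0.44, [379.0, 136.0]), (0.37, [390.0, 147.0])] scr [(0.75, [466.0, 0.0, 10.0]), (0.57, [331.0, -302.0, 10.0])]
side lumps [(0.68, [429.0, 308.0]), (0.6, [395.0, 237.0]), (0.58, [404.0, 239.0]), (0.57, [400.0, 232.0])] scr [(0.87, [323.0, -316.0, 10.0]), (0.68, [474.0, -3.0, 10.0])]
[324 192]
crop 261.5 112
```

View pics/v7.png

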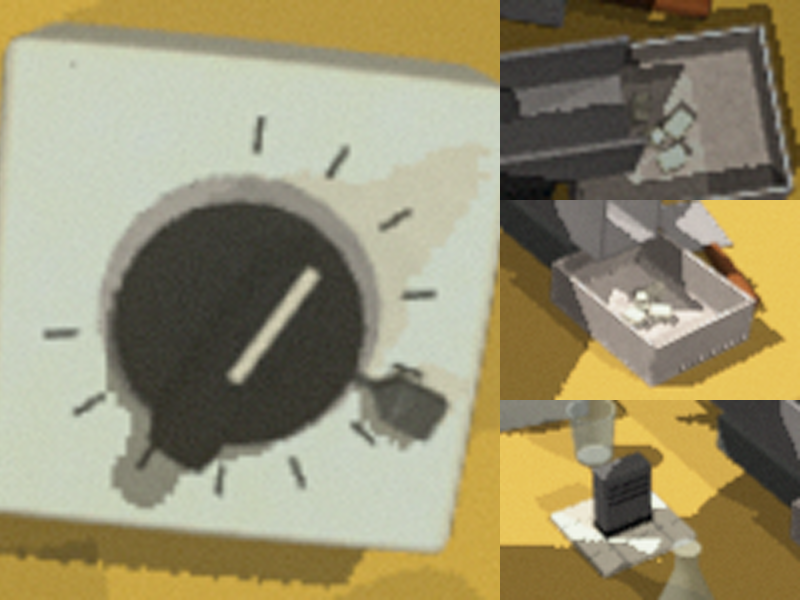

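The picture shows:
- **Dial:** the white line runs from (320,207) to (340,180) in the full frame, and the eleven strokes are clear around it. The marker is at about (360,210).
- **Scraper:** it stands upright on the tile (lower inset).
- **Lumps:** they are in the bin.

I'll compute the angles and check lump positions.

```bash
python3 - <<'E'
from h import *
import json
from scipy.optimize import least_squares
P=json.load(open("w7.json"));f=lambda x,y:(261.5+x/4,112+y/4)
W=lambda x,y,z:onz("wrist",f(x,y),z,P)[:2]
S=np.array([W(x,y,65) for x,y in[(260,135),(338,160),(396,220),(420,295),(407,370),(365,432),(297,472),(220,480),(147,455),(88,403),(60,333)]])
r=least_squares(lambda q:np.hypot(*(S-q[:2]).T)-q[2],[457,300,50],loss="soft_l1");c=r.x[:2];print("scale centre",r.x.round(1),r.fun.round(1))
ang=lambda p:-np.degrees(np.arctan2(*(p-c)[::-1]))%360   # clockwise
print("strokes",[round(ang(s)) for s in S])
a,b=W(235,380,109),W(315,270,109);d=b-a;print("line",a,b,"cw",-np.degrees(np.arctan2(d[1],d[0]))%360, "perp offset of c",np.cross(d,c-a)/np.hypot(*d))
for p in[(362,381),(352,376)]:m=W(*p,73);print("tip",m,ang(m),np.hypot(*(m-c)))
# marker segment: corners outer end at top z=73
for p in[(395,378),(445,400),(430,440),(380,418),(415,389),(405,430),(438,420)]:
    m=W(*p,73);print("marker",p,m.round(1),round(ang(m),1),np.hypot(*(m-c)).round(1))
# fit knob skirt circle
K=np.array([W(x,y,79) for x,y in[(120,290),(150,235),(200,205),(240,200),(300,215),(345,255),(362,310),(355,370),(330,410),(115,330),(130,390)]])
r=least_squares(lambda q:np.hypot(*(K-q[:2]).T)-q[2],[457,300,31],loss="soft_l1");print("skirt",r.x.round(1),r.fun.round(1))
u=np.array([.1495,-.9888]);n=np.array([.9888,.1495])
for px in[(389,140),(383,146),(379,136),(390,147)]:
    for z in(10,75):
        p=onz("top",px,z)[:2];print("lump",px,z,(u@p).round(1),(n@p).round(1),end=" ")
    print()
E
```

```text
scale centre [455.9 299.4  46.2] [-0.2  0.3 -0.   0.  -0.3  0.   0.2  0.2 -0.3  0.1  0. ]
strokes [186, 211, 238, 264, 289, 314, 341, 6, 32, 58, 84]
line [457.71750985 298.60583684] [432.67784863 315.76083505] cw 214.4155510879264 perp offset of c 0.35177903877462546
tip [471.02027842 330.37702981] 296.03375997180325 34.44830293061249
tip [469.68110443 327.80424175] 295.89919242918927 31.548883949583466
marker (395, 378) [470.2 338.7] 290.0 41.8
marker (445, 400) [476.2 351.9] 291.2 56.2
marker (430, 440) [487.2 348.6] 302.5 58.3
marker (380, 418) [481.1 335.3] 305.0 43.8
marker (415, 389) [473.2 344. ] 291.2 47.8
marker (405, 430) [484.4 341.9] 303.8 51.2
marker (438, 420) [481.7 350.4] 296.8 57.1
skirt [454.7 299.4  30.9] [-0.8  0.1  0.4  0.2  0.2  0.  -0.9 -0.2  0.5 -0.6  0.8]
lump (389, 140) 10 274.7 680.3 lump (389, 140) 75 262.6 662.1 
lump (383, 146) 10 253.3 664.3 lump (383, 146) 75 242.2 646.8 
lump (379, 136) 10 246.5 697.5 lump (379, 136) 75 235.8 678.5 
lump (390, 147) 10 273.9 657.9 lump (390, 147) 75 261.9 640.8 <stdin>:10: DeprecationWarning: Arrays of 2-dimensional vectors are deprecated. Use arrays of 3-dimensional vectors instead. (deprecated in NumPy 2.0)
```

All four lumps project to the bin floor. The dial is at about 28.4° and the marker at about 110.7°, so it needs an 82.3° clockwise turn. I'll grip the bar.

>>> step_arm([
  {"dp": [-0.051, -0.003, 0], "angular": [0, 0, 0.055], "fingers": 0},
  {"dp": [-0.051, -0.003, 0], "angular": [0, 0, 0.11], "fingers": 0},
  {"dp": [-0.051, -0.003, 0.1], "angular": [0, 0, 0.165], "fingers": 0},
  {"dp": [-0.051, -0.003, 0.25], "angular": [0, 0, 0.191], "fingers": 0},
  {"dp": [-0.051, -0.003, 0.45], "angular": [0, 0, 0.191], "fingers": 0},
  {"dp": [-0.051, -0.003, 0.6], "angular": [0, 0, 0.191], "fingers": 0},
  {"dp": [-0.051, -0.003, 0.67], "angular": [0, 0, 0.191], "fingers": 0},
  {"dp": [-0.051, -0.003, 0.685], "angular": [0, 0, 0.191], "fingers": 0},
], newtons=40)

```text
time: 29.15
tool_pos: [455.5, 299.4, 85.2]
tcp_rot: [-179.9, -0.0, 145.7]
ft_force: [-0.4, 0.1, -0.1]
finger_gap: 85.0
grip_force: 0.0
```

>>> step_arm([
  {"dp": [0, 0, 0], "angular": [0, 0, 0], "fingers": 1},
  {"dp": [0, 0, 0], "angular": [0, 0, 0], "fingers": 1},
  {"dp": [0, 0, 0], "angular": [0, 0, 0], "fingers": 1},
  {"dp": [0, 0, 0], "angular": [0, 0, 0], "fingers": 1},
  {"dp": [0, 0, 0], "angular": [0, 0, 0], "fingers": 1},
  {"dp": [0, 0, 0], "angular": [0, 0, 0], "fingers": 1},
  {"dp": [0, 0, 0], "angular": [0, 0, 0], "fingers": 1},
  {"dp": [0, 0, 0], "angular": [0, 0, 0], "fingers": 1},
])

```text
time: 30.15
tool_pos: [455.5, 298.6, 86.6]
tcp_rot: [-179.9, 0.0, 145.7]
ft_force: [-6.4, -7.0, 9.4]
finger_gap: 15.4
grip_force: 40.2
```

>>> step_arm([
  {"dp": [0, -0.006, -0.003], "angular": [0, 0, 0.03], "fingers": 1},
  {"dp": [0, -0.006, -0.003], "angular": [0, 0, 0.085], "fingers": 1},
  {"dp": [0, -0.006, -0.003], "angular": [0, 0, 0.14], "fingers": 1},
  {"dp": [0, -0.006, -0.003], "angular": [0, 0, 0.195], "fingers": 1},
  {"dp": [0, -0.006, -0.003], "angular": [0, 0, 0.25], "fingers": 1},
  {"dp": [0, -0.006, -0.003], "angular": [0, 0, 0.305], "fingers": 1},
  {"dp": [0, -0.006, -0.003], "angular": [0, 0, 0.36], "fingers": 1},
  {"dp": [0, -0.006, -0.003], "angular": [0, 0, 0.41], "fingers": 1},
])

```text
time: 31.15
tool_pos: [454.1, 298.0, 86.6]
tcp_rot: [-179.9, 0.1, 71.6]
ft_force: [-8.7, -5.4, 8.2]
finger_gap: 15.3
grip_force: 40.7
```

>>> step_arm([
  {"dp": [0, 0, 0], "angular": [0, 0, 0.025], "fingers": 1},
  {"dp": [0, 0, 0], "angular": [0, 0, 0.047], "fingers": 1},
  {"dp": [0, 0, 0], "angular": [0, 0, 0.047], "fingers": 1},
  {"dp": [0, 0, 0], "angular": [0, 0, 0.047], "fingers": 1},
  {"dp": [0, 0, 0], "angular": [0, 0, 0.047], "fingers": 1},
  {"dp": [0, 0, 0], "angular": [0, 0, 0.047], "fingers": 1},
  {"dp": [0, 0, 0], "angular": [0, 0, 0.047], "fingers": 1},
  {"dp": [0, 0, 0], "angular": [0, 0, 0.047], "fingers": 1},
])

```text
time: 32.15
tool_pos: [453.9, 298.0, 86.6]
tcp_rot: [-179.9, 0.1, 63.4]
ft_force: [-8.0, -4.3, 8.1]
finger_gap: 15.2
grip_force: 40.7
```

>>> step_arm([
  {"dp": [0, 0, 0], "angular": [0, 0, 0.047], "fingers": 0},
  {"dp": [0, 0, 0], "angular": [0, 0, 0], "fingers": 0},
  {"dp": [0, 0, 0], "angular": [0, 0, 0], "fingers": 0},
  {"dp": [0, 0, 0], "angular": [0, 0, 0], "fingers": 0},
  {"dp": [0, 0, -0.1], "angular": [0, 0, 0], "fingers": 0},
  {"dp": [0, 0, -0.3], "angular": [0, 0, 0], "fingers": 0},
  {"dp": [0, 0, -0.55], "angular": [0, 0, 0], "fingers": 0},
  {"dp": [0, 0, -0.65], "angular": [0, 0, 0], "fingers": 0},
])

```text
time: 33.15
tool_pos: [456.6, 299.4, 220.2]
tcp_rot: [179.8, -0.2, 63.3]
ft_force: [0.1, -0.3, -0.0]
finger_gap: 85.4
grip_force: 0.0
```

```bash
python3 - <<'E'
from h import *
import json
s=sense();print(s["tool_pos"],s["tcp_rot"],s["finger_gap"],s["time"])
P=camera_params("wrist");w=snapshot("wrist");cv2.imwrite("pics/w8.png",w)
json.dump({k:np.array(v).tolist() for k,v in P.items()},open("w8.json","w"))
for l,z in dict(dial_grip=102,dial_pointer=80,marker_tip=69,control=0).items():
    print(l,[(round(d["conf"],2),np.round(d["at"],1).tolist(),onz("wrist",d["at"],z,P).round(1)[:2].tolist()) for d in pinpoint("wrist",l) if d["conf"]>.2])
a=proj("wrist",[456,299,75],P).astype(int);x0,y0=a[0]-80,a[1]-60;print(x0,y0)
cv2.imwrite("pics/v8.png",cv2.resize(w[y0:y0+120,x0:x0+160],(800,600),interpolation=2))
E
```

```text
[456.58960368 299.35313603 220.1654968 ] [179.82056958  -0.24968358  63.32742508] 85.43759492728387 33.15
dial_grip [(0.94, [319.9, 196.8], [455.6, 297.8]), (0.7, [155.8, 31.1], [393.9, 506.2]), (0.53, [430.4, 378.4], [472.8, -1.6])]
dial_pointer [(0.84, [132.1, 41.9], [356.8, 525.1]), (0.79, [316.3, 153.4], [468.4, 330.6]), (0.68, [522.2, 277.5], [635.7, 77.6])]
marker_tip [(0.9, [143.5, 45.2], [362.1, 518.5]), (0.87, [319.4, 150.8], [471.2, 329.9])]
control [(0.83, [190.9, 49.1], [386.0, 507.2]), (0.61, [318.8, 171.3], [454.1, 298.0])]
239 127
```

View pics/v8.png

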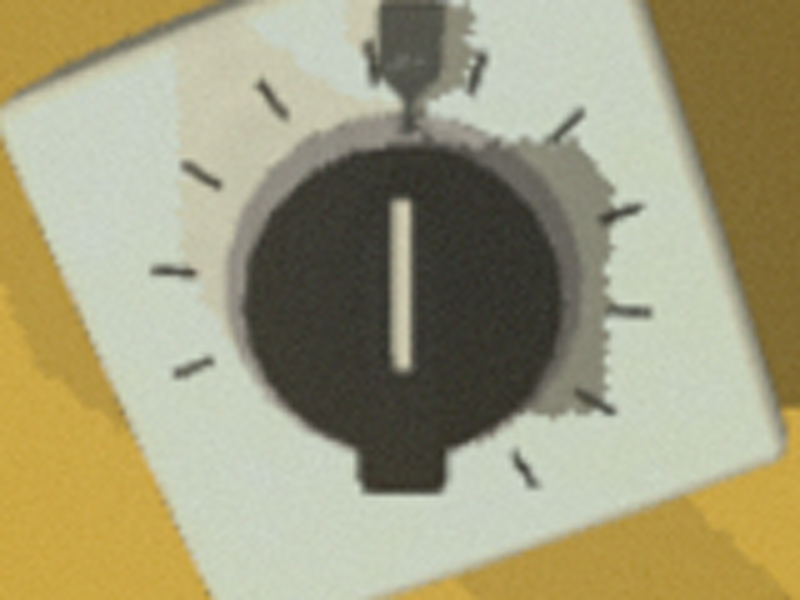

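The pointer's white line runs straight up at column 401–402 in the crop. The marker tip is at (409,130) and its body is centred at about (413,45), so it looks 1–3° short. I'll compute the residual.

```bash
python3 - <<'E'
from h import *
import json
from scipy.optimize import least_squares
P=json.load(open("w8.json"));W=lambda x,y,z:onz("wrist",(239+x/5,127+y/5),z,P)[:2]
S=np.array([W(x,y,65) for x,y in[(373,62),(478,72),(568,125),(622,213),(630,312),(595,402),(525,469),(194,369),(173,271),(202,175),(273,98)]])
r=least_squares(lambda q:np.hypot(*(S-q[:2]).T)-q[2],[457,300,50],loss="soft_l1");c=r.x[:2];print("centre",r.x.round(1),r.fun.round(1))
ang=lambda p:-np.degrees(np.arctan2(*(p-c)[::-1]))%360
print([round(float(ang(s)),1) for s in S])
# subpixel white line + marker tab columns from the image
g=cv2.resize(cv2.cvtColor(cv2.imread("pics/w8.png")[127:247,239:399],6),(800,600),interpolation=2).astype(float)
L=[]
for y in range(210,365,5):
    k=np.clip(g[y,375:430]-90,0,None);L.append(W(375+(k*np.arange(55)).sum()/k.sum(),y,109))
L=np.array(L);d=L[0]-L[-1];v=np.linalg.svd(L-L.mean(0))[2][0];v*=np.sign(v@d)
print("pointer",-np.degrees(np.arctan2(v[1],v[0]))%360,"ends",L[0],L[-1],"perp off",v[0]*(c-L[-1])[1]-v[1]*(c-L[-1])[0])
for y in(20,35,50,65,80,105,115,125):
    row=g[y];k=np.where(row[340:480]<115)[0]+340
    if len(k):
        e=[W(k[0],y,73),W(k[-1],y,73)];m=W((k[0]+k[-1])/2,y,73);print(y,k[0],k[-1],[round(float(ang(q)),1) for q in e],"mid",round(float(ang(m)),2),np.hypot(*(m-c)).round(1))
E
```

```text
centre [455.7 298.5  46.1] [-0.1 -0.1  0.2  0.  -0.1 -0.1  0.1 -0.2  0.2 -0.1  0.1]
[289.5, 315.1, 340.7, 6.7, 32.6, 58.1, 83.6, 185.4, 211.7, 237.4, 263.6]
pointer 296.7384509789168 ends [467.18190092 321.92675468] [455.38788653 298.19067446] perp off -0.08890144189228105
20 380 444 [292.2, 304.7] mid 298.51 54.6
35 380 443 [292.0, 305.0] mid 298.5 51.8
50 366 442 [288.7, 305.2] mid 296.96 48.9
65 370 479 [289.1, 313.9] mid 301.75 46.2
80 373 478 [289.3, 314.8] mid 302.33 43.4
105 405 415 [297.3, 300.1] mid 298.7 38.4
115 402 421 [296.4, 302.1] mid 299.25 36.5
125 400 418 [295.8, 301.4] mid 298.6 34.6
```

The pointer is at 296.7°, which matches the tool yaw of 63.3°. The marker is at 298.5°, so I'll re-grip and turn 1.75° more.

>>> step_arm([
  {"dp": [-0.007, -0.005, 0], "angular": [0, 0, 0], "fingers": 0},
  {"dp": [-0.007, -0.005, 0.15], "angular": [0, 0, 0], "fingers": 0},
  {"dp": [-0.007, -0.005, 0.35], "angular": [0, 0, 0], "fingers": 0},
  {"dp": [-0.007, -0.005, 0.55], "angular": [0, 0, 0], "fingers": 0},
  {"dp": [-0.007, -0.005, 0.63], "angular": [0, 0, 0], "fingers": 0},
  {"dp": [-0.007, -0.005, 0.65], "angular": [0, 0, 0], "fingers": 0},
  {"dp": [-0.007, -0.005, 0.65], "angular": [0, 0, 0], "fingers": 1},
  {"dp": [-0.007, -0.005, 0.65], "angular": [0, 0, 0], "fingers": 1},
])

```text
time: 34.4
tool_pos: [454.8, 298.4, 88.1]
tcp_rot: [179.9, -0.1, 63.4]
ft_force: [1.5, -0.3, -0.1]
finger_gap: 51.7
grip_force: 0.0
```

>>> step_arm([
  {"dp": [0, 0, 0], "angular": [0, 0, 0], "fingers": 1},
  {"dp": [0, 0, 0], "angular": [0, 0, 0], "fingers": 1},
  {"dp": [0, 0, 0], "angular": [0, 0, 0], "fingers": 1},
  {"dp": [0, 0, 0], "angular": [0, 0, 0], "fingers": 1},
  {"dp": [0, 0, 0], "angular": [0, 0, 0], "fingers": 1},
  {"dp": [0, 0, 0], "angular": [0, 0, 0.005], "fingers": 1},
  {"dp": [0, 0, 0], "angular": [0, 0, 0.0095], "fingers": 1},
  {"dp": [0, 0, 0], "angular": [0, 0, 0.0095], "fingers": 1},
])

```text
time: 35.4
tool_pos: [453.9, 298.1, 87.2]
tcp_rot: [180.0, -0.1, 61.7]
ft_force: [-2.9, 0.2, 6.4]
finger_gap: 15.2
grip_force: 40.5
```

>>> step_arm([
  {"dp": [0, 0, 0], "angular": [0, 0, 0], "fingers": 1},
  {"dp": [0, 0, 0], "angular": [0, 0, 0], "fingers": 1},
  {"dp": [0, 0, 0], "angular": [0, 0, 0], "fingers": 1},
  {"dp": [0, 0, 0], "angular": [0, 0, 0], "fingers": 1},
  {"dp": [0, 0, 0], "angular": [0, 0, 0], "fingers": 1},
  {"dp": [0, 0, 0], "angular": [0, 0, 0], "fingers": 1},
  {"dp": [0, 0, 0], "angular": [0, 0, 0], "fingers": 1},
  {"dp": [0, 0, 0], "angular": [0, 0, 0], "fingers": 1},
])

```text
time: 36.4
tool_pos: [453.8, 298.1, 87.2]
tcp_rot: [180.0, -0.0, 61.7]
ft_force: [-2.1, 0.7, 5.9]
finger_gap: 15.1
grip_force: 40.5
```

>>> step_arm([
  {"dp": [0, 0, 0], "angular": [0, 0, 0], "fingers": 0},
  {"dp": [0, 0, 0], "angular": [0, 0, 0], "fingers": 0},
  {"dp": [0, 0, 0], "angular": [0, 0, 0], "fingers": 0},
  {"dp": [0, 0, 0], "angular": [0, 0, 0], "fingers": 0},
  {"dp": [0, 0, -0.1], "angular": [0, 0, 0], "fingers": 0},
  {"dp": [0, 0, -0.3], "angular": [0, 0, 0], "fingers": 0},
  {"dp": [0, 0, -0.55], "angular": [0, 0, 0], "fingers": 0},
  {"dp": [0, 0, -0.65], "angular": [0, 0, 0], "fingers": 0},
])

```text
time: 37.4
tool_pos: [455.1, 298.5, 220.1]
tcp_rot: [179.8, -0.2, 61.7]
ft_force: [0.8, 1.0, -0.0]
finger_gap: 85.4
grip_force: 0.0
```

```bash
python3 - <<'E'
from h import *
P=camera_params("wrist");w=snapshot("wrist");cv2.imwrite("pics/w9.png",w);s=sense();print(s["tool_pos"],s["tcp_rot"],s["time"])
c=np.array([455.7,298.5]);a=proj("wrist",[456,299,75],P).astype(int);x0,y0=a[0]-80,a[1]-60;print(x0,y0)
W=lambda x,y,z:onz("wrist",(x0+x/5,y0+y/5),z,P)[:2];ang=lambda p:-np.degrees(np.arctan2(*(p-c)[::-1]))%360
cr=cv2.resize(w[y0:y0+120,x0:x0+160],(800,600),interpolation=2);cv2.imwrite("pics/v9.png",cr)
g=cv2.cvtColor(cr,6).astype(float)
_,m=cv2.threshold(g[180:400,360:450].astype(np.uint8),110,255,0);n,l,st,ce=cv2.connectedComponentsWithStats(m)
i=1+np.argmax(st[1:,4]);print(st[i]);ys,xs=np.where(l==i);L=np.array([W(x+360,y+180,109) for x,y in zip(xs[::5],ys[::5])])
v=np.linalg.svd(L-L.mean(0))[2][0];v*=np.sign(v@[14,30]);print("pointer",-np.degrees(np.arctan2(v[1],v[0]))%360)
for y in range(5,150,12):
    k=np.where(g[y][340:480]<115)[0]+340
    if len(k):print(y,k[0],k[-1],ang(W((k[0]+k[-1])/2,y,73)).round(2),np.hypot(*(W((k[0]+k[-1])/2,y,73)-c)).round(1))
snapshot("side");print([(round(q["conf"],2),onz("side",q["at"],10).round().tolist()) for q in pinpoint("side","scraper")])
E
```

```text
[455.55385509 298.80661068 221.62002088] [179.77644033  -0.33036912  61.72390017] 37.45
240 125
[  31   19   23  175 3642]
pointer 298.26193642338103
5 375 431 298.21 57.9
17 372 434 298.21 55.6
29 372 434 298.2 53.4
41 374 434 298.4 51.1
53 361 434 296.98 48.8
65 361 474 301.52 46.6
77 365 473 302.05 44.4
89 386 468 304.3 42.2
101 397 414 298.83 39.7
113 400 410 298.72 37.4
125 397 414 298.9 35.1
137 402 423 301.25 32.8
149 376 479 306.76 30.8
[(0.76, [470.0, 1.0, 10.0]), (0.56, [320.0, -311.0, 10.0]), (0.51, [607.0, 252.0, 10.0])]
```

View pics/v9.png

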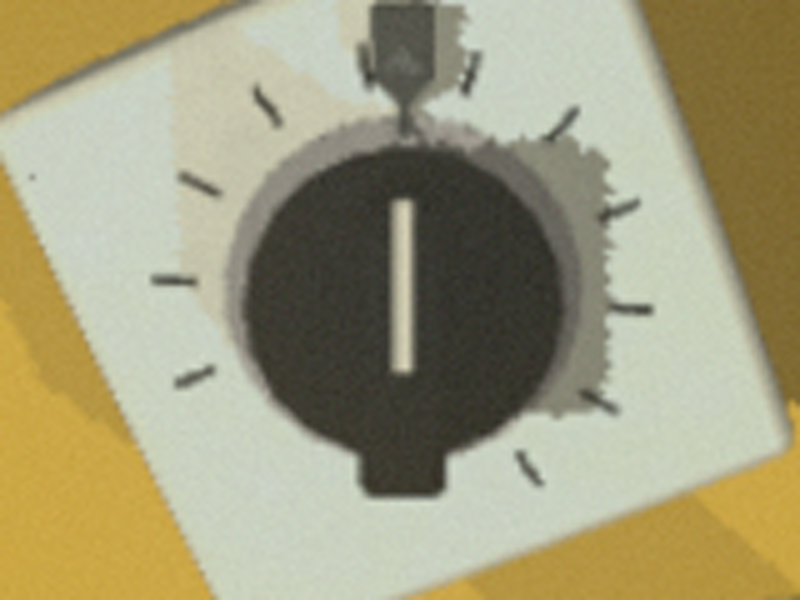

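The white line at column 402 now lines up with the marker tip at (404,130). Pointer reads 298.3° and marker about 298.4°, and nothing is being touched. I'm handing it in.

```bash
python3 -c "from bench import hand_in;print(hand_in())"
```

```text
the job is handed in; nothing more can be done
None
```

I handed the job in at about 37.5 s: all four lumps are in the bin, the scraper stands upright on the tile, and the dial was turned last, to within about 0.5° of the marker by the wrist camera; no verdict came back.

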